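# Put the repair supplies back into their cut-out holders

### The arm

A 6-joint arm with a two-finger parallel gripper is mounted at the origin on a cart in front of the work surface, level with it; the furniture and walls round the work are solid. World frame = base frame: x ahead of the robot, y to its left, z up, the work surface at z = 0. Lengths are in mm, angles in rad, forces in N, time in s.
With the tool pointing down it reaches from about 400 to 925 mm from the base axis. Payload 12.5 kg.
Tool frame: the origin (TCP) lies between the finger pads; the fingertips stand 11 mm ahead of it and the grasp point (between the pads) lies 8 mm behind it; y points along the fingers, x is the direction in which the jaws open and shut, and the axes are right-handed (so a half turn about y gives the same grasp; the last joint's range is limited). The gripper opens to 95 mm and grips with 3 to 60 N. Pads are 20 mm wide; open, the fingers measure 119 mm over their backs; the gripper's body (75 mm by 180 mm) begins 59 mm behind the grasp point.
Start: joints at [1.169, 0.491, 1.559, -0, 1.092, -0.106], TCP at [182.173, 597.878, 225.661] pointing down, gripper open.
Joint ranges: [-3.1, 3.1], [-0.84, 2.19], [0.05, 2.79], [-1.13, 4.28], [0.06, 2.93], [-2.69, 2.69]. Speed limits (rad/s): [2.22, 2.22, 2.79, 3.14, 3.14, 3.14].

### API

Orientations are given as [roll, pitch, yaw] about the fixed x, y, z axes, in that order (R = Rz(yaw) Ry(pitch) Rx(roll)).
In Python, from cell import env gives the robot as it stands.
- The arm moves only by the tool jog_arm, never from a script. Its argument "series" is a list of rows, each an object of numbers: "dx", "dy", "dz": the shift along the world's x, y, z in m; "rx", "ry", "rz": the turn, a rotation vector about the world's x, y, z in degrees; "gripper": the opening, from 0 (shut) to 1 (fully open). A call has 1 to 12 rows; each row shifts and turns the commanded pose from where the row before left it; what a row does not reach is not made up. A row lasts 1/10 s, in which the tool goes at most 50 mm and 8.59 degrees, less where a joint would pass 70% of its speed; a pose out of reach is approached as far as the arm can. A call is refused whole if a number of a shift passes 0.05 or a number of a turn 8.59, either way. A call with a gripper value outside its range is refused whole. The fingers move at their own pace and stop on an object; the grip force is fixed at half the most. Time passes only in rows, so rows that do not move let the fingers close. It gives the time, the measured TCP pose, the force and the opening at its end, in the units of the state.
- env.state(): the state, without advancing time (a new reading comes with each control period).
- env.read_camera(name): name is "scene" or "side" or "wrist"; returns the picture (480x640x3 uint8, red, green, blue); there is no depth.
- env.camera_info(name): a dict with "camera_matrix" (3x3 intrinsics, pixels), "k1" (the pictures are not rectified: a ray, as slopes to the right and down, at radius r is drawn at 1 + k1 r^2 times it, then the intrinsics apply), "R" (3x3) and "t" (3): a world point X has camera coordinates R X + t; the wrist camera has in their place "mount" (4x4, takes a point from camera to tool coordinates, whose origin is the TCP and whose axes are the tool frame's). Camera axes: x right, y down, z forward; pixel columns grow to the right and rows downward; lengths in mm; the calibration is good to about 2 mm. A picture is of the moment at which its call begins: read the wrist's pose just before it. camera_info takes no time and is no camera call.
- env.job_done(): hands the job in, once; it reports no verdict.
The state is a dict: "t": time; "joints": joint angles; "qvel": joint speeds; "tau": joint torques, N m; "eef_pos": TCP position; "tcp_rot": TCP orientation; "ft_force": force on the tool from outside, world axes, zero at the start; "moment": the same for the moment, N m; "opening": opening from 0.0 (shut) to 1.0 (fully open).
Only numpy, scipy, OpenCV 4.12 (cv2) and the standard library are available. Lean on these libraries where they do the work, as an engineer would, in place of code of your own. Each camera call takes 0.05 s, during which the arm holds its last target.

### The job

Put the nail tin, the screw box, the glue tube and the marker back into their plywood holders, each lying fully down in the recess cut to its own shape and size: the marker goes into the narrow long cradle, the glue tube into the wide one, and the tin stands upright. Either way round will do; leave the roll of tape where it is.

Things in the scene. Friction and masses are not known exactly. Their poses are not given: they have to be found in the camera images.
- nail_tin: Upright metal food tin for nails, a plain cylinder 57 mm in diameter, 72 mm tall, about 0.18 kg; stands on the table. Origin: centre of its underside, z up.
- screw_box: Small brown card box of screws, 45 x 70 x 40 mm (x, y, height), about 0.35 kg. Origin: centre of its underside; y is its long horizontal axis, z up.
- glue_tube: Tube of glue lying flat, 38 x 136 mm (x, y), 26 mm high at its thickest, wider at one end, about 0.04 kg. Origin: centre of its underside; y is its long axis, z up.
- marker_mid (a point): Middle of a felt marker pen that lies on the table, about 17 mm thick and 135 mm long, light; this point lies on its centre line, 8 mm above the surface it lies on. y is its long axis, level; it may roll about that axis, so its x and z directions may turn.
- tin_nest: Fixed square plywood block, 90 x 90 x 13 mm, with a dark-lined round recess 67 mm in diameter: floor 5 mm, rim 13 mm above the table. It fits the tin with 5 mm to spare all round. Origin: centre of its underside, z up.
- box_nest: Fixed plywood block, 79 x 104 x 13 mm (x, y, height), with a dark-lined rectangular recess 55 x 80 mm (x, y): floor 5 mm, rim 13 mm above the table. It fits the card box with 5 mm to spare all round. Origin: centre of its underside; y is its long axis, z up.
- tube_cradle: Fixed plywood cradle, 68 x 166 x 13 mm (x, y, height), with a dark-lined rectangular recess 48 x 146 mm (x, y): floor 5 mm and rim top 13 mm above the table; the rim is 10 mm wide and has a 56 mm gap for the fingers in the middle of each long side. It fits the glue tube with 5 mm to spare all round. Origin: centre of its underside; y is its long axis, z up.
- marker_cradle: Fixed plywood cradle, 47 x 165 x 13 mm (x, y, height), with a dark-lined rectangular recess 27 x 145 mm (x, y): floor 5 mm and rim top 13 mm above the table; the rim is 10 mm wide and has a 56 mm gap for the fingers in the middle of each long side. It fits the marker with 5 mm to spare all round. Origin: centre of its underside; y is its long axis, z up. It is the narrower of the two long cradles.
- tape_roll: Bystander: flat roll of black tape lying among the work, 62 mm across, 19 mm high. Origin: centre of its underside. To be left where it is.
Mind the look-alikes: they are no part of the job. Leave any red look-alike of the nail_tin alone.

How it is judged:
By the outcome, as a careful person would: the job done as asked, in the order asked, and still so for the second after the job is handed in, with the robot touching nothing.
It also fails if it takes over 115 s, if anything falls off the work surface, if the arm or the gripper's body presses on something with over 40 N, if the wrist force passes 120 N, or if a joint passes its speed limit or range.

## Working session

There is one attempt and no reset: what is moved stays moved. The work goes in short steps, Python scripts to look and compute and a tool call to move; the robot and the scene stay as the last step left them, time stands still between calls to the robot, and variables do not carry over. Pictures are saved under pics/ and viewed, and the job is handed in when it is done.

Besides the shell and the picture viewer there is one more tool, called by a JSON object that holds its "api" and its "payload", one argument or row to a line. jog_arm: Moves the arm, as the interface text tells. Its arguments: {"type":"object","properties":{"series":{"type":"array"}},"required":["series"]}

```bash
ls; mkdir -p pics
cat > h.py <<'E'
import numpy as np, cv2
from cell import env
def snap(n,f):
    s=env.state(); im=env.read_camera(n); cv2.imwrite('pics/'+f+'.png',im[:,:,::-1]); return s,im
E
python3 - <<'E'
from h import *
for n in ['scene','side','wrist']:
    s,im=snap(n,n+'0'); i=env.camera_info(n); print(n,{k:np.round(v,4).tolist() for k,v in i.items()})
print(s)
E
```

```text
pics
scene {'camera_matrix': [[440.2563, 0.0, 317.5305], [0.0, 440.2563, 234.9503], [0.0, 0.0, 1.0]], 'k1': -0.0418, 'R': [[0.8615, -0.5074, -0.017], [-0.3415, -0.5544, -0.7589], [0.3757, 0.6596, -0.651]], 't': [-432.6198, 219.5936, 779.9975]}
side {'camera_matrix': [[585.3753, 0.0, 318.2667], [0.0, 585.3753, 242.1043], [0.0, 0.0, 1.0]], 'k1': -0.18, 'R': [[-0.9996, -0.0193, -0.0222], [0.0082, 0.541, -0.841], [0.0282, -0.8408, -0.5406]], 't': [538.1485, 8.1725, 1549.0667]}
wrist {'camera_matrix': [[384.9249, 0.0, 314.627], [0.0, 384.9249, 239.1828], [0.0, 0.0, 1.0]], 'k1': 0.003, 'mount': [[1.0, 0.0001, -0.0007, -0.2768], [0.0007, -0.2963, 0.9551, -158.8882], [-0.0001, -0.9551, -0.2963, 83.9911], [0.0, 0.0, 0.0, 1.0]]}
{'t': 0.1, 'joints': array([ 1.16940495e+00,  4.91506959e-01,  1.55937821e+00,  2.50442605e-05,
        1.09169173e+00, -1.05615381e-01]), 'qvel': array([-0.0004806 , -0.00201622, -0.0012195 , -0.0007606 , -0.00040423,
       -0.00012085]), 'tau': array([ 2.86928218e-03, -6.13613963e+01, -2.58604985e+01,  6.93582860e-02,
        4.70145210e-02, -6.87103170e-05]), 'eef_pos': array([182.08130344, 597.68430863, 225.1189522 ]), 'tcp_rot': array([-1.57067048e+00,  9.76421020e-04,  1.27500884e+00]), 'ft_force': array([-0.12852034, -1.05869643,  0.07797218]), 'moment': array([-0.0006544 ,  0.03217268,  0.01094095]), 'opening': 0.9967560263295528}
```

View pics/scene0.png

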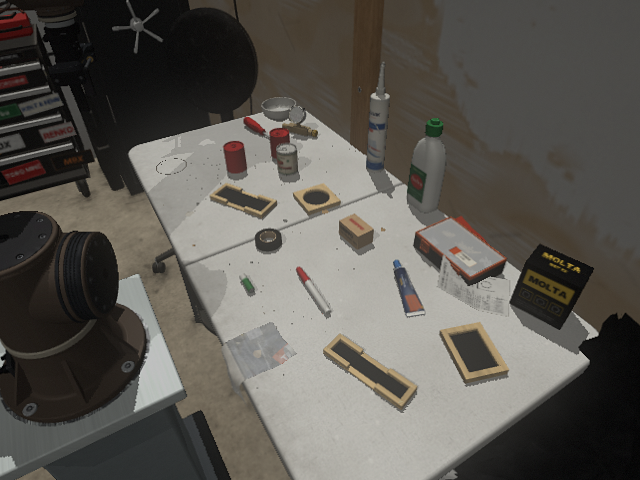

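View pics/side0.png

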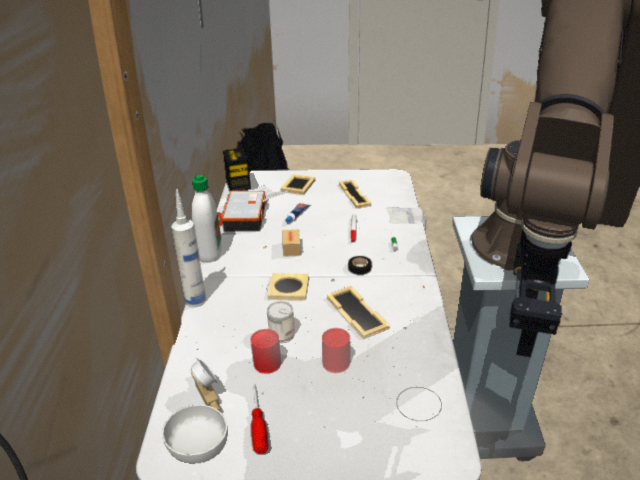

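View pics/wrist0.png

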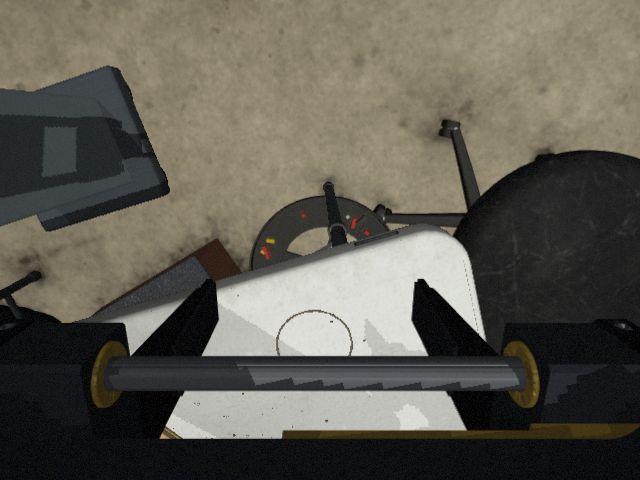

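```bash
cat >> h.py <<'E'
def ray(n,uv,s=None):
    i=env.camera_info(n);K=np.array(i['camera_matrix']);D=np.array([i['k1'],0,0,0])
    p=cv2.undistortPoints(np.array(uv,float).reshape(-1,1,2),K,D).reshape(-1,2)
    d=np.c_[p,np.ones(len(p))]
    if n=='wrist':
        from scipy.spatial.transform import Rotation as Ro
        M=np.array(i['mount']); Rt=Ro.from_euler('xyz',s['tcp_rot']).as_matrix()
        return Rt@M[:3,3]+np.array(s['eef_pos']), (d@M[:3,:3].T)@Rt.T
    R=np.array(i['R']);t=np.array(i['t']); return -R.T@t, d@R
def plane(n,uv,z,s=None):
    o,d=ray(n,uv,s); return (o+d*((z-o[2])/d[:,2])[:,None])[:,:2]
def proj(n,X,s=None):
    i=env.camera_info(n);K=np.array(i['camera_matrix']);D=np.array([i['k1'],0,0,0.]);X=np.array(X,float).reshape(-1,3)
    if n=='wrist':
        from scipy.spatial.transform import Rotation as Ro
        M=np.array(i['mount']); Rt=Ro.from_euler('xyz',s['tcp_rot']).as_matrix()
        X=((X-s['eef_pos'])@Rt-M[:3,3])@M[:3,:3]; R=np.eye(3);t=np.zeros(3)
    else: R=np.array(i['R']);t=np.array(i['t'])
    return cv2.projectPoints(X,cv2.Rodrigues(R)[0],t,K,D)[0].reshape(-1,2)
def crop(f,x,y,w,h,k,o):
    im=cv2.imread('pics/'+f+'.png')[y:y+h,x:x+w]; cv2.imwrite('pics/'+o+'.png',cv2.resize(im,None,fx=k,fy=k,interpolation=cv2.INTER_CUBIC))
E
python3 - <<'E'
from h import *
crop('scene0',200,125,200,150,4,'c1');crop('scene0',220,240,200,150,4,'c2');crop('scene0',370,250,200,150,4,'c3');crop('side0',220,165,200,120,4,'c4');crop('side0',220,255,200,120,4,'c5')
crop('scene0',310,320,120,100,6,'c6')
E
```

```text
(no output)
```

View pics/c1.png

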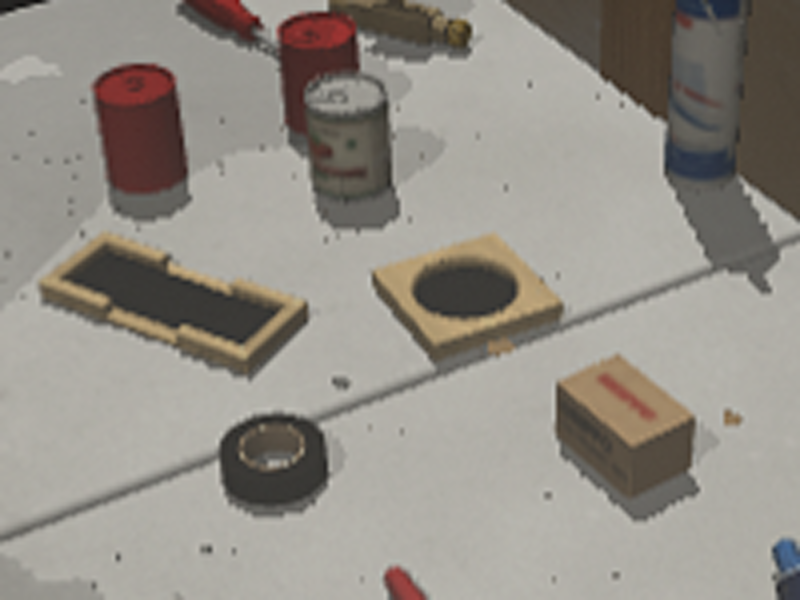

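View pics/c2.png

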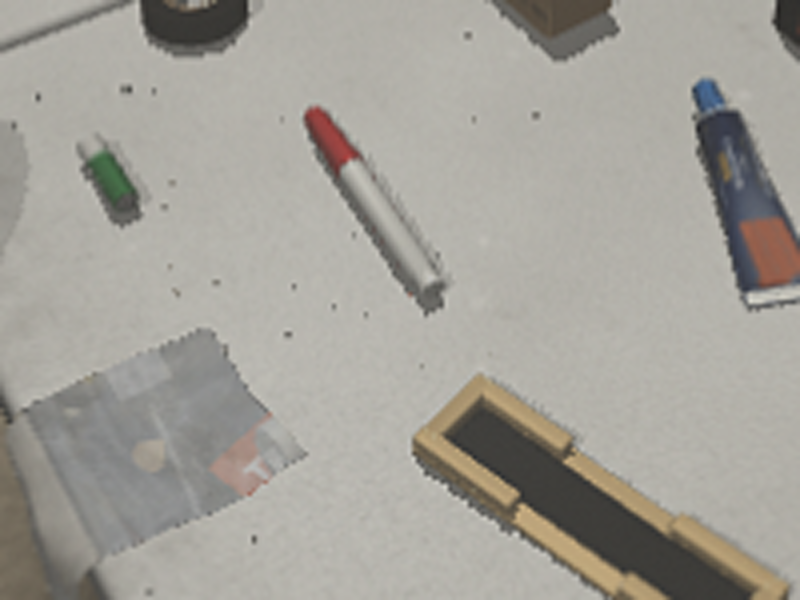

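View pics/c3.png

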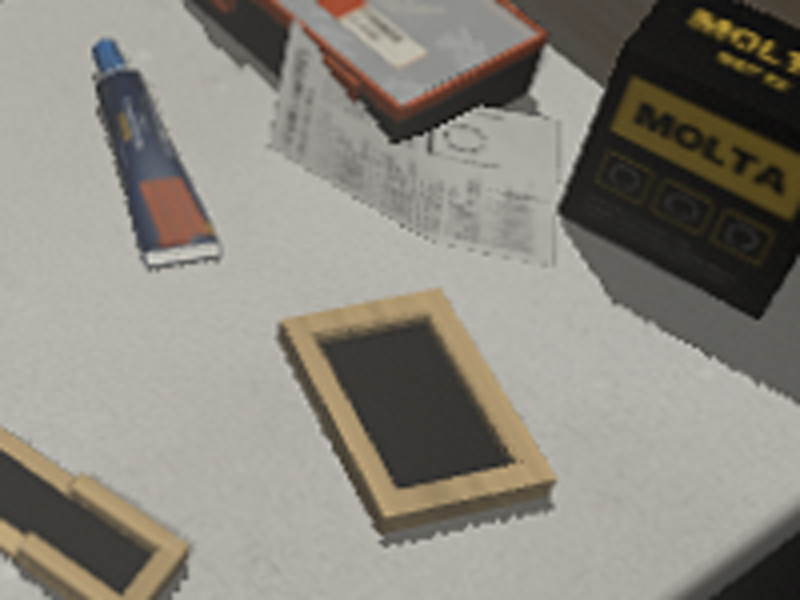

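View pics/c6.png

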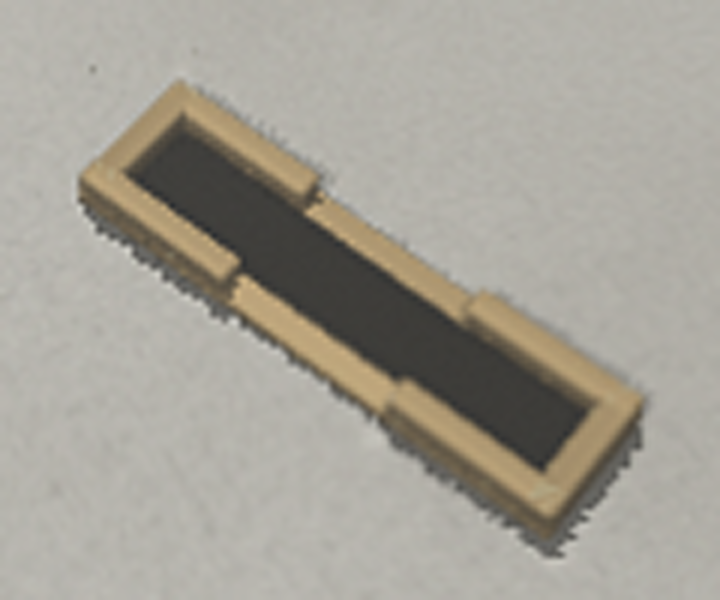

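View pics/c4.png

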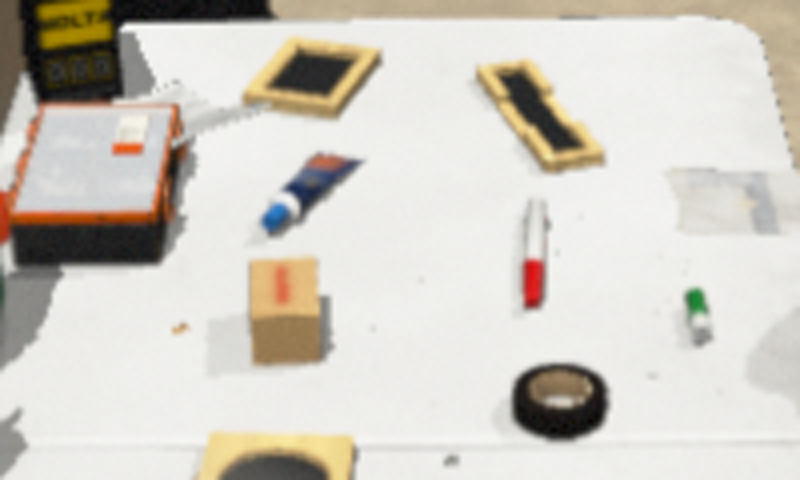

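View pics/c5.png

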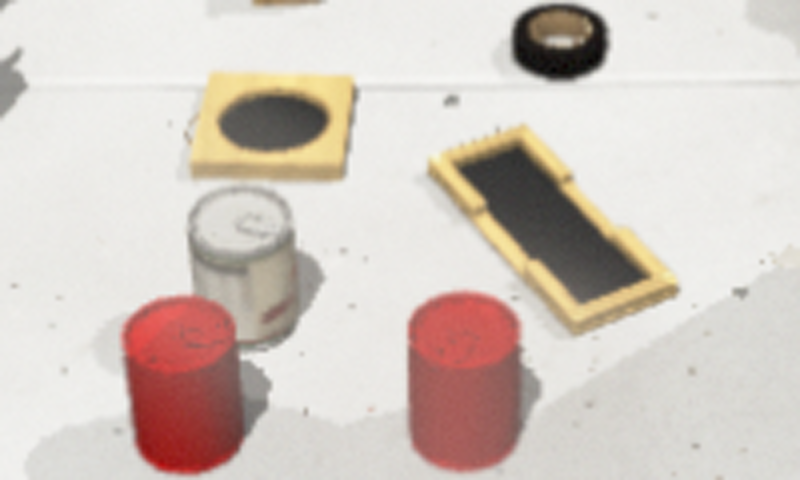

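```bash
cat > m.py <<'E'
from h import *
C={'c1':('scene',200,125,4),'c2':('scene',220,240,4),'c3':('scene',370,250,4),'c6':('scene',310,320,6),'c4':('side',220,165,4),'c5':('side',220,255,4)}
def P(c,pts,z):
    n,x,y,k=C[c]; return plane(n,(np.array(pts,float)+.5)/k-.5+[x,y],z)
def rect(l,c,pts,z):
    p=P(c,pts,z); e=np.roll(p,-1,0)-p; L=np.hypot(*e.T)
    A=np.degrees(np.arctan2(e[:,1],e[:,0]))%180
    print(l,c,'cen',p.mean(0).round(1),'L',L.round(),'ang',A.round(1))
rect('wide','c1',[(105,235),(40,285),(248,360),(307,303)],13)
rect('wide','c5',[(430,160),(525,127),(680,287),(578,325)],13)
rect('narrow','c6',[(182,82),(80,178),(545,515),(642,402)],13)
rect('narrow','c4',[(477,65),(535,60),(605,155),(547,165)],13)
rect('tinnest','c1',[(373,277),(495,237),(563,305),(435,350)],13)
rect('tinnest','c5',[(210,75),(355,75),(347,165),(192,165)],13)
rect('boxnest','c3',[(280,325),(440,290),(555,482),(382,515)],13)
rect('boxnest','c4',[(295,38),(382,50),(335,108),(245,92)],13)
rect('box','c1',[(558,385),(617,357),(694,418),(633,447)],40)
rect('box','c4',[(250,260),(317,257),(322,305),(252,308)],40)
rect('marker','c2',[(315,112),(432,285)],8);rect('marker','c4',[(537,200),(533,305)],8)
rect('tube','c3',[(103,45),(182,257)],10);rect('tube','c4',[(265,225),(337,157)],10)
for l,c,p,z in [('tin','c1',(347,94),72),('tin','c5',(241,222),72),('red','c5',(180,335),72),('red','c5',(465,330),72),('tape','c1',(273,445),19),('tape','c4',(562,388),19)]: rect(l,c,[p],z)
E
python3 m.py
```

```text
wide c1 cen [443.  274.2] L [ 65. 164.  66. 162.] ang [ 29.1 119.7  30.7 119.8]
wide c5 cen [444.6 281.4] L [ 65. 167.  64. 165.] ang [ 29.1 119.   27.8 119. ]
narrow c6 cen [ 430.7 -290.3] L [ 46. 161.  45. 162.] ang [ 17.  108.1  15.8 107.6]
narrow c4 cen [ 432.  -286.2] L [ 47. 164.  46. 171.] ang [  9.7 106.6  18.4 106.9]
tinnest c1 cen [603.7 178.3] L [90. 87. 91. 88.] ang [178.5  88.1 178.7  87.4]
tinnest c5 cen [605.8 183.5] L [90. 90. 91. 90.] ang [179.4  88.9 179.6  88.1]
boxnest c3 cen [ 607.6 -356.9] L [ 80. 104.  78. 100.] ang [162.7  71.1 159.7  72.5]
boxnest c4 cen [ 608.6 -354.8] L [ 76. 105.  77. 101.] ang [161.5  71.2 158.2  70.3]
box c1 cen [607.5   7.9] L [43. 68. 43. 67.] ang [ 5.1 94.6  3.5 94.9]
box c4 cen [609.5   3.9] L [45. 60. 45. 60.] ang [ 3.9 95.8  3.7 95.3]
marker c2 cen [442.3 -81. ] L [133. 133.] ang [86.4 86.4]
marker c4 cen [442.  -85.8] L [141. 141.] ang [87.1 87.1]
tube c3 cen [ 603.6 -174.2] L [146. 146.] ang [66.7 66.7]
tube c4 cen [ 609. -170.] L [109. 109.] ang [64.3 64.3]
tin c1 cen [609.6 346.3] L [0.] ang [0.]
tin c5 cen [611.  352.7] L [0.] ang [0.]
red c5 cen [635.  441.2] L [0.] ang [0.]
red c5 cen [493.4 437.9] L [0.] ang [0.]
tape c1 cen [431.3 100.6] L [0.] ang [0.]
tape c4 cen [430.9  98.5] L [0.] ang [0.]
```

{"api": "jog_arm", "payload": {
  "series": [
    {"dx": 0.036, "dy": -0.027, "rz": -6.1},
    {"dx": 0.036, "dy": -0.027, "rz": -6.1},
    {"dx": 0.036, "dy": -0.027, "rz": -6.1},
    {"dx": 0.036, "dy": -0.027, "rz": -6.1},
    {"dx": 0.036, "dy": -0.027, "rz": -6.1},
    {"dx": 0.036, "dy": -0.027, "rz": -6.1},
    {"dx": 0.036, "dy": -0.027, "rz": -6.1},
    {"dx": 0.036, "dy": -0.027, "rz": -6.1},
    {"dx": 0.036, "dy": -0.027, "rz": -6.1},
    {"dx": 0.036, "dy": -0.027, "rz": -6.1},
    {"dx": 0.036, "dy": -0.027, "rz": -6.0},
    {"dx": 0.036, "dy": -0.027, "rz": -6.0}
  ]
}}

```text
$.series[0]: bad value
```

{"api": "jog_arm", "payload": {
  "series": [
    {},
    {},
    {}
  ]
}}

```text
$.series[0]: bad value
```

Run:
```python
from h import *
s,_=snap('wrist','w1'); print(s['t'],s['eef_pos'],s['tcp_rot'],s['joints'].round(2)); np.save('s1.npy',s,allow_pickle=True)
```

```text
0.15 [182.10574187 597.6878159  225.20170021] [-1.57072014e+00  8.58993441e-04  1.27501630e+00] [ 1.17  0.49  1.56 -0.    1.09 -0.11]
```

View pics/w1.png

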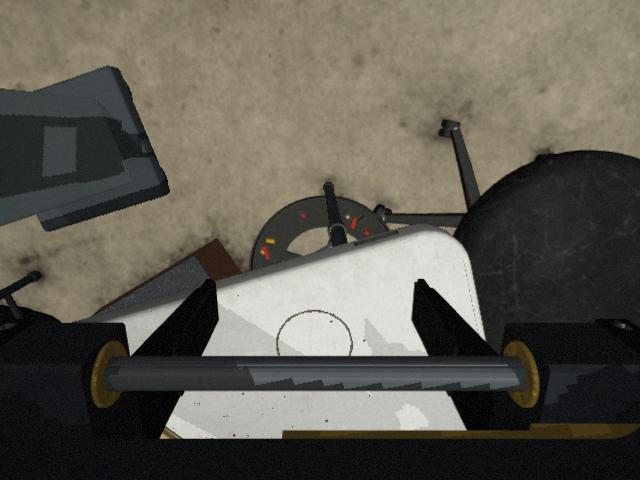

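{"api": "jog_arm", "payload": {
  "series": [
    {"dx": 0.036, "dy": -0.027, "dz": 0, "rx": 0, "ry": 0, "rz": -6.1, "gripper": 1},
    {"dx": 0.036, "dy": -0.027, "dz": 0, "rx": 0, "ry": 0, "rz": -6.1, "gripper": 1},
    {"dx": 0.036, "dy": -0.027, "dz": 0, "rx": 0, "ry": 0, "rz": -6.1, "gripper": 1},
    {"dx": 0.036, "dy": -0.027, "dz": 0, "rx": 0, "ry": 0, "rz": -6.1, "gripper": 1},
    {"dx": 0.036, "dy": -0.027, "dz": 0, "rx": 0, "ry": 0, "rz": -6.1, "gripper": 1},
    {"dx": 0.036, "dy": -0.027, "dz": 0, "rx": 0, "ry": 0, "rz": -6.1, "gripper": 1},
    {"dx": 0.036, "dy": -0.027, "dz": 0, "rx": 0, "ry": 0, "rz": -6.1, "gripper": 1},
    {"dx": 0.036, "dy": -0.027, "dz": 0, "rx": 0, "ry": 0, "rz": -6.1, "gripper": 1},
    {"dx": 0.036, "dy": -0.027, "dz": 0, "rx": 0, "ry": 0, "rz": -6.1, "gripper": 1},
    {"dx": 0.036, "dy": -0.027, "dz": 0, "rx": 0, "ry": 0, "rz": -6.1, "gripper": 1},
    {"dx": 0.036, "dy": -0.027, "dz": 0, "rx": 0, "ry": 0, "rz": -6.0, "gripper": 1},
    {"dx": 0.036, "dy": -0.027, "dz": 0, "rx": 0, "ry": 0, "rz": -6.0, "gripper": 1}
  ]
}}

```text
t: 1.4
eef_pos: [615.4, 272.5, 225.6]
tcp_rot: [-1.571, 0.0, -0.004]
ft_force: [0.4, 1.0, 0.1]
opening: 0.997
```

{"api": "jog_arm", "payload": {
  "series": [
    {"dx": 0, "dy": 0, "dz": 0, "rx": 0, "ry": 0, "rz": 0, "gripper": 1},
    {"dx": 0, "dy": 0, "dz": 0, "rx": 0, "ry": 0, "rz": 0, "gripper": 1},
    {"dx": 0, "dy": 0, "dz": 0, "rx": 0, "ry": 0, "rz": 0, "gripper": 1}
  ]
}}

```text
t: 1.7
eef_pos: [613.4, 274.4, 225.6]
tcp_rot: [-1.571, 0.001, 0.002]
ft_force: [-0.3, 0.3, -0.2]
opening: 1.001
```

Run:
```python
from h import *
s,_=snap('wrist','w1'); print(s['t'],s['eef_pos'],s['tcp_rot'],s['joints'].round(2)); np.save('s1.npy',s,allow_pickle=True)
```

```text
1.7 [613.40037591 274.43352052 225.5551954 ] [-1.57085053e+00  5.17910739e-04  2.30918600e-03] [0.32 0.56 1.43 0.   1.15 0.32]
```

View pics/w1.png

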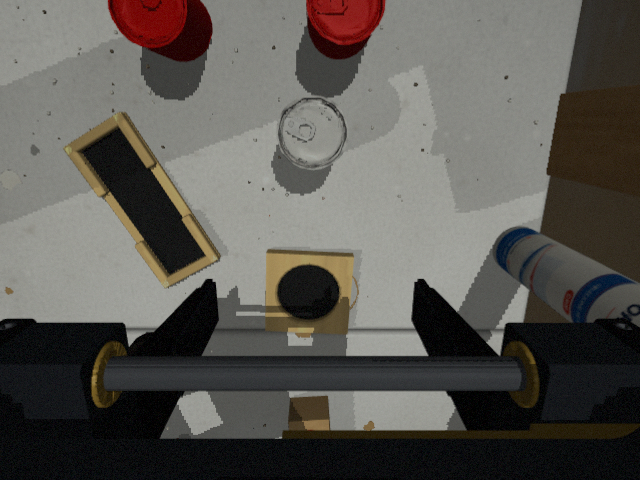

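Run:
```python
from h import *
s=np.load('s1.npy',allow_pickle=True).item()
def r(l,pts,z):
    p=plane('wrist',pts,z,s); e=np.roll(p,-1,0)-p
    print(l,p.mean(0).round(1),np.hypot(*e.T).round(),(np.degrees(np.arctan2(e[:,1],e[:,0]))%180).round(1))
crop('w1',250,80,120,100,6,'d1');crop('w1',250,235,120,110,6,'d2');crop('w1',55,100,180,200,3,'d3')
r('tin',[(312.5,131.5)],72); r('tinw',[(278,131),(347,131)],72)
r('nest',[(267,249),(355,252),(349,334),(265,331)],13)
r('wide',[(120,112),(65,149),(168,287),(219,259)],13)
```

```text
tin [611.5 349.3] [0.] [0.]
tinw [611.5 349.7] [54. 54.] [0.1 0.1]
nest [607.5 183.3] [90. 95. 92. 95.] [178.1  87.9 177.8  86.7]
wide [446.9 276.6] [ 66. 163.  64. 164.] [ 30.4 119.9  29.4 119.3]
```

View pics/d1.png

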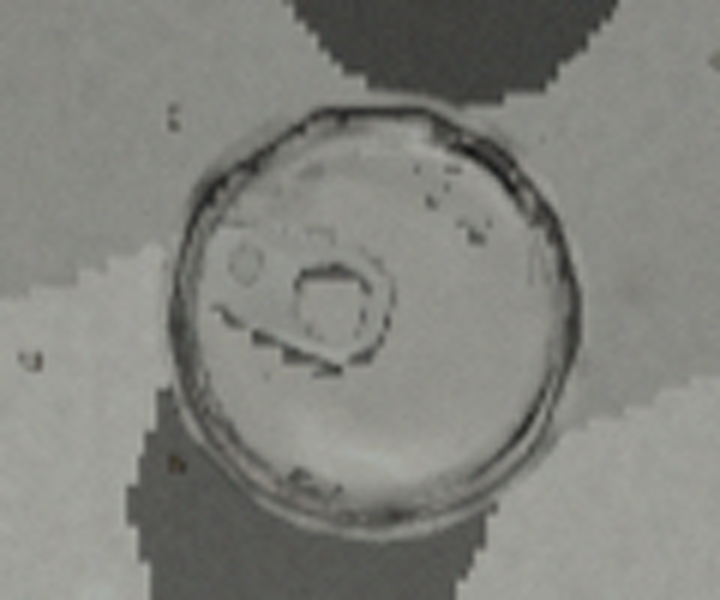

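View pics/d2.png

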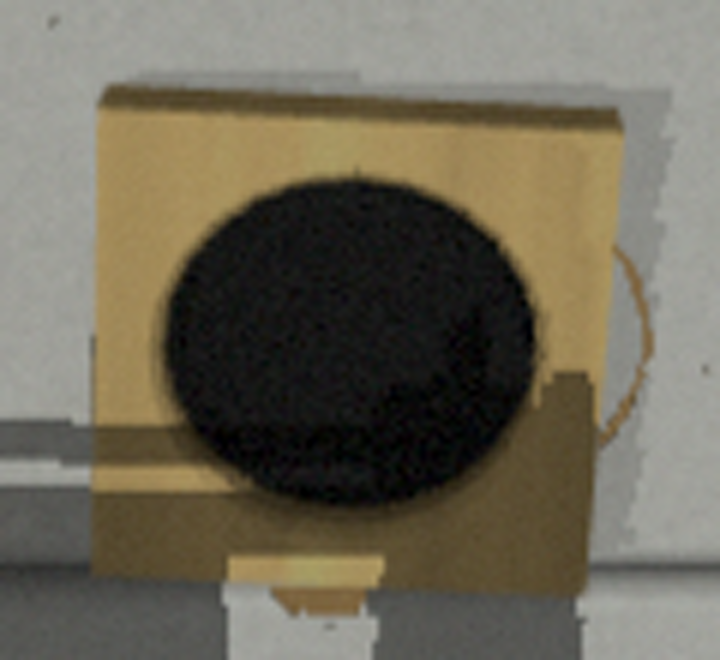

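View pics/d3.png

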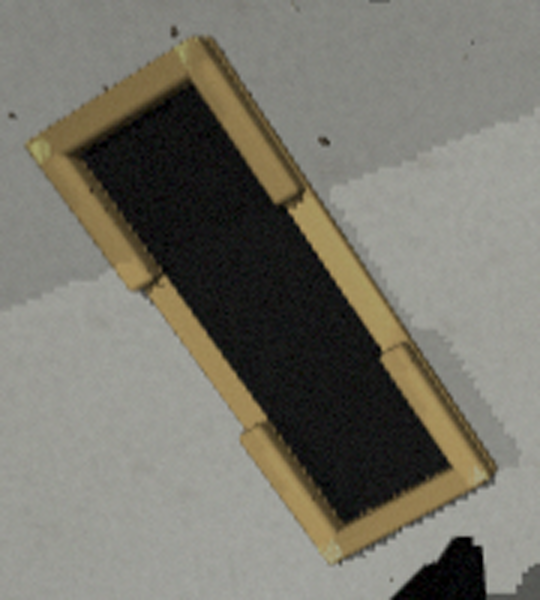

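```bash
cat >> h.py <<'E'
def R(l,s,pts,z,off=(0,0),k=1):
    p=plane('wrist',(np.array(pts,float)+.5)/k-.5+off,z,s); e=np.roll(p,-1,0)-p
    print(l,p.mean(0).round(1),np.hypot(*e.T).round(),(np.degrees(np.arctan2(e[:,1],e[:,0]))%180).round(1))
def ld(n): return np.load(n,allow_pickle=True).item()
E
python3 - <<'E'
from h import *
s=ld('s1.npy')
R('tin',s,[(375,317)],72,(250,80),6);R('tinLR',s,[(170,317),(580,317)],72,(250,80),6)
R('tinTB',s,[(375,102),(375,528)],72,(250,80),6)
R('nest',s,[(97,105),(622,128),(583,592),(92,575)],13,(250,235),6)
R('circ',s,[(351,342)],13,(250,235),6);R('circLR',s,[(165,342),(537,342)],13,(250,235),6);R('circTB',s,[(351,178),(351,507)],13,(250,235),6)
R('wide',s,[(200,40),(28,148),(335,560),(490,470)],13,(55,100),3)
E
```

```text
tin [611.2 348.6] [0.] [0.]
tinLR [611.2 348.6] [53. 53.] [0.1 0.1]
tinTB [611.2 348.1] [54. 54.] [90. 90.]
nest [606.1 181.9] [90. 90. 89. 91.] [177.5  87.3 177.9  87.4]
circ [606.6 184.9] [0.] [0.]
circLR [606.6 184.9] [65. 65.] [0.1 0.1]
circTB [606.6 184. ] [63. 63.] [89.8 89.8]
wide [446.4 277.3] [ 67. 162.  66. 160.] [ 28.9 119.8  30.7 119.4]
```

{"api": "jog_arm", "payload": {
  "series": [
    {"dx": -0.001, "dy": 0.037, "dz": 0, "rx": 0, "ry": 0, "rz": 0, "gripper": 1},
    {"dx": -0.001, "dy": 0.037, "dz": 0, "rx": 0, "ry": 0, "rz": 0, "gripper": 1},
    {"dx": 0, "dy": 0, "dz": -0.02, "rx": 0, "ry": 0, "rz": 0, "gripper": 1},
    {"dx": 0, "dy": 0, "dz": -0.035, "rx": 0, "ry": 0, "rz": 0, "gripper": 1},
    {"dx": 0, "dy": 0, "dz": -0.035, "rx": 0, "ry": 0, "rz": 0, "gripper": 1},
    {"dx": 0, "dy": 0, "dz": -0.035, "rx": 0, "ry": 0, "rz": 0, "gripper": 1},
    {"dx": 0, "dy": 0, "dz": -0.035, "rx": 0, "ry": 0, "rz": 0, "gripper": 1},
    {"dx": 0, "dy": 0, "dz": -0.025, "rx": 0, "ry": 0, "rz": 0, "gripper": 1},
    {"dx": 0, "dy": 0, "dz": 0, "rx": 0, "ry": 0, "rz": 0, "gripper": 1},
    {"dx": 0, "dy": 0, "dz": 0, "rx": 0, "ry": 0, "rz": 0, "gripper": 1}
  ]
}}

```text
t: 2.75
eef_pos: [611.8, 348.8, 41.4]
tcp_rot: [-1.571, -0.0, 0.002]
ft_force: [0.4, -0.2, 0.5]
opening: 1.004
```

Run:
```python
from h import *
s,_=snap('wrist','w2'); print(s['t'],s['eef_pos'],s['tcp_rot'])
```

```text
2.75 [611.82594445 348.76787682  41.44743215] [-1.57067684e+00 -2.73344938e-04  2.31563816e-03]
```

View pics/w2.png

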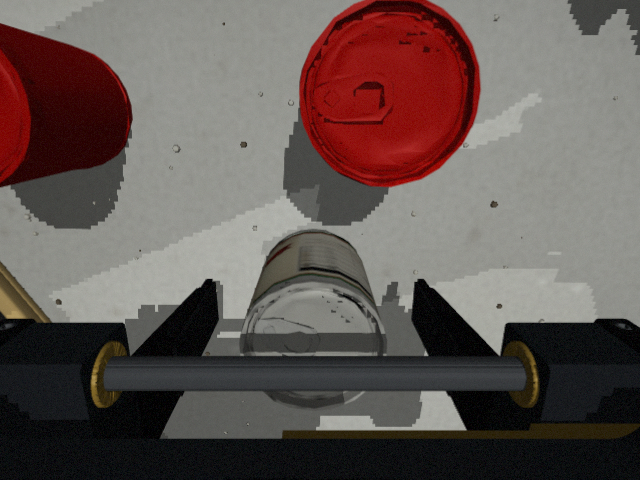

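The tin is centred between the fingers (~x 314). Closing and lifting.

{"api": "jog_arm", "payload": {
  "series": [
    {"dx": 0, "dy": 0, "dz": 0, "rx": 0, "ry": 0, "rz": 0, "gripper": 0},
    {"dx": 0, "dy": 0, "dz": 0, "rx": 0, "ry": 0, "rz": 0, "gripper": 0},
    {"dx": 0, "dy": 0, "dz": 0, "rx": 0, "ry": 0, "rz": 0, "gripper": 0},
    {"dx": 0, "dy": 0, "dz": 0, "rx": 0, "ry": 0, "rz": 0, "gripper": 0},
    {"dx": 0, "dy": 0, "dz": 0, "rx": 0, "ry": 0, "rz": 0, "gripper": 0},
    {"dx": 0, "dy": 0, "dz": 0, "rx": 0, "ry": 0, "rz": 0, "gripper": 0},
    {"dx": 0, "dy": 0, "dz": 0, "rx": 0, "ry": 0, "rz": 0, "gripper": 0}
  ]
}}

```text
t: 3.5
eef_pos: [612.1, 347.9, 40.8]
tcp_rot: [-1.571, 0.0, 0.001]
ft_force: [-1.6, -0.4, 3.0]
opening: 0.599
```

{"api": "jog_arm", "payload": {
  "series": [
    {"dx": 0, "dy": 0, "dz": 0.02, "rx": 0, "ry": 0, "rz": 0, "gripper": 0},
    {"dx": 0, "dy": 0, "dz": 0.03, "rx": 0, "ry": 0, "rz": 0, "gripper": 0},
    {"dx": -0.001, "dy": -0.035, "dz": 0, "rx": 0, "ry": 0, "rz": 0, "gripper": 0},
    {"dx": -0.002, "dy": -0.045, "dz": 0, "rx": 0, "ry": 0, "rz": 0, "gripper": 0},
    {"dx": -0.002, "dy": -0.045, "dz": 0, "rx": 0, "ry": 0, "rz": 0, "gripper": 0},
    {"dx": -0.001, "dy": -0.04, "dz": 0, "rx": 0, "ry": 0, "rz": 0, "gripper": 0},
    {"dx": 0, "dy": 0, "dz": 0, "rx": 0, "ry": 0, "rz": 0, "gripper": 0},
    {"dx": 0, "dy": 0, "dz": 0, "rx": 0, "ry": 0, "rz": 0, "gripper": 0}
  ]
}}

```text
t: 4.3
eef_pos: [606.4, 182.1, 90.6]
tcp_rot: [-1.571, -0.0, -0.001]
ft_force: [-0.9, 0.7, -1.8]
opening: 0.6
```

Run:
```python
from h import *
s,_=snap('wrist','w3'); print(s['t'],s['eef_pos'],s['tcp_rot'],s['opening']); np.save('s3.npy',s,allow_pickle=True)
snap('side','side3');snap('scene','scene3');crop('side3',230,210,150,120,5,'e3')
```

```text
4.3 [606.38033527 182.08151139  90.64105406] [-1.57073070e+00 -2.18062895e-05 -9.21146608e-04] 0.5997250030446859
```

View pics/w3.png

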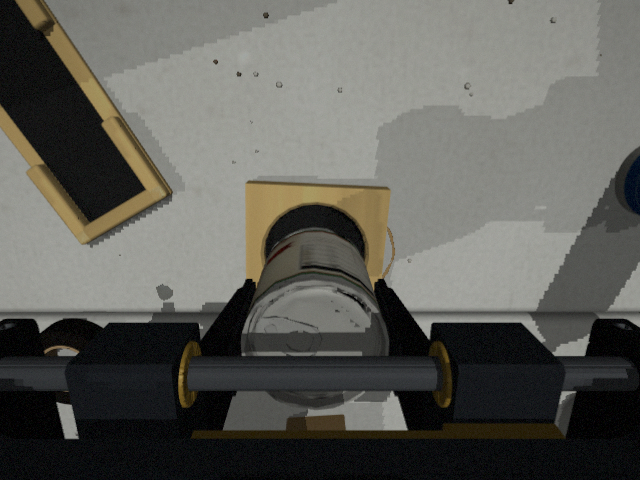

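View pics/e3.png

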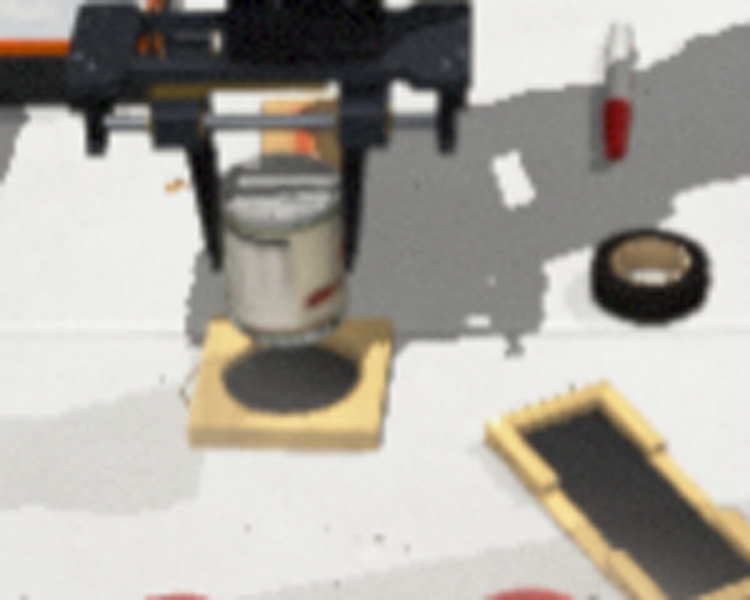

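Run:
```python
from h import *
s=ld('s3.npy')
R('top',s,[(315,203)],13);R('LR',s,[(263,245),(369,245)],13);R('edge',s,[(247,183),(389,188)],13)
print(proj('wrist',[[606,182+33.5,13],[606,183+33.5,13]],s))
```

```text
top [606.6 216.1] [0.] [0.]
LR [607.3 188.4] [69. 69.] [179.9 179.9]
edge [608.6 227. ] [88. 88.] [177.9 177.9]
[[313.9795744  203.87289086]
 [313.97709514 202.30091151]]
```

{"api": "jog_arm", "payload": {
  "series": [
    {"dx": 0, "dy": 0.001, "dz": -0.015, "rx": 0, "ry": 0, "rz": 0, "gripper": 0},
    {"dx": 0, "dy": 0, "dz": -0.015, "rx": 0, "ry": 0, "rz": 0, "gripper": 0},
    {"dx": 0, "dy": 0, "dz": -0.01, "rx": 0, "ry": 0, "rz": 0, "gripper": 0},
    {"dx": 0, "dy": 0, "dz": -0.004, "rx": 0, "ry": 0, "rz": 0, "gripper": 0},
    {"dx": 0, "dy": 0, "dz": 0, "rx": 0, "ry": 0, "rz": 0, "gripper": 0},
    {"dx": 0, "dy": 0, "dz": 0, "rx": 0, "ry": 0, "rz": 0, "gripper": 0}
  ]
}}

```text
t: 5.05
eef_pos: [606.1, 184.0, 46.2]
tcp_rot: [-1.571, 0.0, 0.001]
ft_force: [0.1, -0.8, -1.9]
opening: 0.597
```

{"api": "jog_arm", "payload": {
  "series": [
    {"dx": 0, "dy": 0, "dz": 0, "rx": 0, "ry": 0, "rz": 0, "gripper": 1},
    {"dx": 0, "dy": 0, "dz": 0, "rx": 0, "ry": 0, "rz": 0, "gripper": 1},
    {"dx": 0, "dy": 0, "dz": 0, "rx": 0, "ry": 0, "rz": 0, "gripper": 1},
    {"dx": 0, "dy": 0, "dz": 0, "rx": 0, "ry": 0, "rz": 0, "gripper": 1},
    {"dx": 0, "dy": 0, "dz": 0.02, "rx": 0, "ry": 0, "rz": 0, "gripper": 1},
    {"dx": 0, "dy": 0, "dz": 0.04, "rx": 0, "ry": 0, "rz": 0, "gripper": 1},
    {"dx": 0, "dy": 0, "dz": 0.04, "rx": 0, "ry": 0, "rz": 0, "gripper": 1},
    {"dx": 0, "dy": -0.034, "dz": 0.03, "rx": 0, "ry": 0, "rz": 0, "gripper": 1},
    {"dx": 0, "dy": -0.034, "dz": 0.03, "rx": 0, "ry": 0, "rz": 0, "gripper": 1},
    {"dx": 0, "dy": -0.034, "dz": 0.02, "rx": 0, "ry": 0, "rz": 0, "gripper": 1},
    {"dx": 0, "dy": -0.034, "dz": 0, "rx": 0, "ry": 0, "rz": 4.7, "gripper": 1},
    {"dx": 0, "dy": -0.034, "dz": 0, "rx": 0, "ry": 0, "rz": 0, "gripper": 1}
  ]
}}

```text
t: 6.25
eef_pos: [606.1, 12.6, 227.7]
tcp_rot: [-1.571, -0.002, 0.086]
ft_force: [0.7, -0.1, -0.1]
opening: 1.003
```

{"api": "jog_arm", "payload": {
  "series": [
    {"dx": 0, "dy": -0.034, "dz": 0, "rx": 0, "ry": 0, "rz": 0, "gripper": 1},
    {"dx": 0, "dy": 0, "dz": 0, "rx": 0, "ry": 0, "rz": 0, "gripper": 1},
    {"dx": 0, "dy": 0, "dz": 0, "rx": 0, "ry": 0, "rz": 0, "gripper": 1},
    {"dx": 0, "dy": 0, "dz": 0, "rx": 0, "ry": 0, "rz": 0, "gripper": 1}
  ]
}}

```text
t: 6.65
eef_pos: [606.1, -19.4, 226.7]
tcp_rot: [-1.571, -0.0, 0.083]
ft_force: [-0.4, 0.5, 0.3]
opening: 0.996
```

Run:
```python
from h import *
s,_=snap('wrist','w4'); print(s['t'],s['eef_pos'],s['tcp_rot'],s['opening']); np.save('s4.npy',s,allow_pickle=True)
snap('side','side4');crop('side4',230,210,150,120,5,'e4')
```

```text
6.65 [606.1350002  -19.36063441 226.66013316] [-1.57059211e+00 -5.82958947e-05  8.33415719e-02] 0.9960248296097187
```

View pics/w4.png

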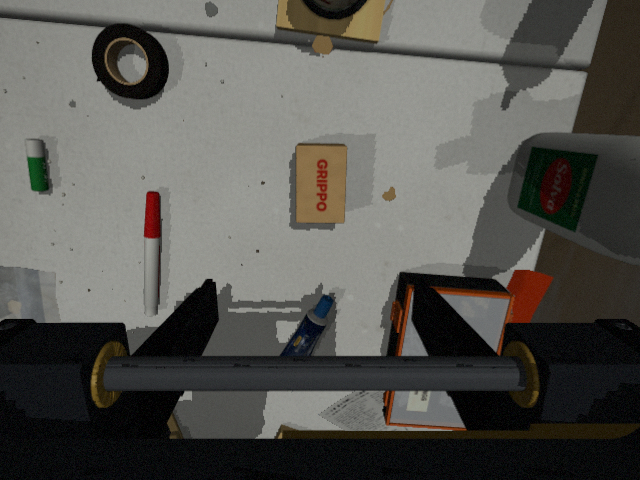

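View pics/e4.png

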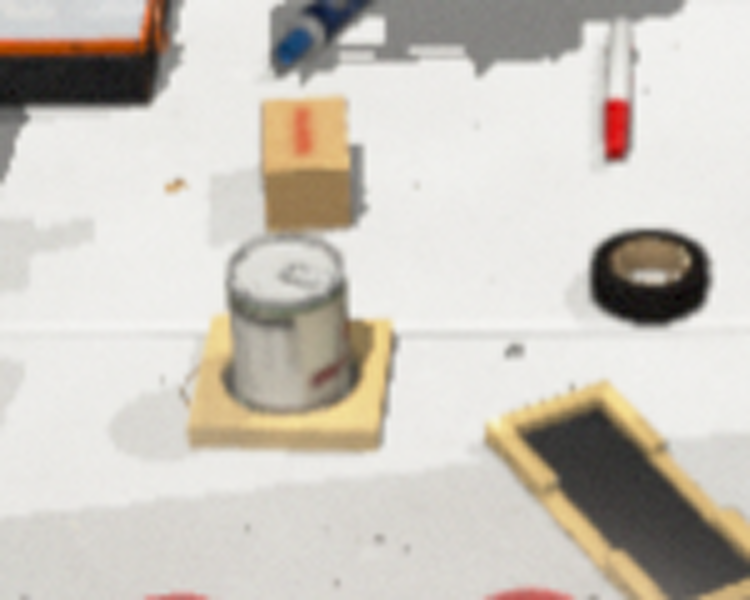

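Run:
```python
from h import *
s=ld('s4.npy')
R('box',s,[(297,144),(347,145.5),(344.5,223),(296,221.5)],40)
R('marker',s,[(153,192),(151,315)],8)
```

```text
box [609.6   8.9] [44. 70. 45. 70.] [ 3.1 94.3  2.9 93.2]
marker [441.7 -85.7] [137. 137.] [86.8 86.8]
```

{"api": "jog_arm", "payload": {
  "series": [
    {"dx": 0.0035, "dy": 0.028, "dz": 0, "rx": 0, "ry": 0, "rz": -0.8, "gripper": 1},
    {"dx": 0, "dy": 0, "dz": -0.03, "rx": 0, "ry": 0, "rz": 0, "gripper": 1},
    {"dx": 0, "dy": 0, "dz": -0.04, "rx": 0, "ry": 0, "rz": 0, "gripper": 1},
    {"dx": 0, "dy": 0, "dz": -0.04, "rx": 0, "ry": 0, "rz": 0, "gripper": 1},
    {"dx": 0, "dy": 0, "dz": -0.04, "rx": 0, "ry": 0, "rz": 0, "gripper": 1},
    {"dx": 0, "dy": 0, "dz": -0.03, "rx": 0, "ry": 0, "rz": 0, "gripper": 1},
    {"dx": 0, "dy": 0, "dz": -0.0215, "rx": 0, "ry": 0, "rz": 0, "gripper": 1},
    {"dx": 0, "dy": 0, "dz": 0, "rx": 0, "ry": 0, "rz": 0, "gripper": 1},
    {"dx": 0, "dy": 0, "dz": 0, "rx": 0, "ry": 0, "rz": 0, "gripper": 1}
  ]
}}

```text
t: 7.65
eef_pos: [609.9, 8.5, 25.6]
tcp_rot: [-1.571, -0.0, 0.07]
ft_force: [0.4, -0.1, 0.7]
opening: 0.997
```

{"api": "jog_arm", "payload": {
  "series": [
    {"dx": 0, "dy": 0, "dz": 0, "rx": 0, "ry": 0, "rz": 0, "gripper": 0},
    {"dx": 0, "dy": 0, "dz": 0, "rx": 0, "ry": 0, "rz": 0, "gripper": 0},
    {"dx": 0, "dy": 0, "dz": 0, "rx": 0, "ry": 0, "rz": 0, "gripper": 0},
    {"dx": 0, "dy": 0, "dz": 0, "rx": 0, "ry": 0, "rz": 0, "gripper": 0},
    {"dx": 0, "dy": 0, "dz": 0, "rx": 0, "ry": 0, "rz": 0, "gripper": 0},
    {"dx": 0, "dy": 0, "dz": 0, "rx": 0, "ry": 0, "rz": 0, "gripper": 0},
    {"dx": 0, "dy": 0, "dz": 0, "rx": 0, "ry": 0, "rz": 0, "gripper": 0},
    {"dx": 0, "dy": 0, "dz": 0, "rx": 0, "ry": 0, "rz": 0, "gripper": 0},
    {"dx": 0, "dy": 0, "dz": 0, "rx": 0, "ry": 0, "rz": 0, "gripper": 0}
  ]
}}

```text
t: 8.55
eef_pos: [609.6, 7.8, 25.2]
tcp_rot: [-1.571, 0.0, 0.069]
ft_force: [-0.4, 0.2, 1.7]
opening: 0.472
```

{"api": "jog_arm", "payload": {
  "series": [
    {"dx": 0, "dy": 0, "dz": 0.02, "rx": 0, "ry": 0, "rz": 0, "gripper": 0},
    {"dx": 0, "dy": 0, "dz": 0.04, "rx": 0, "ry": 0, "rz": 0, "gripper": 0},
    {"dx": 0, "dy": 0, "dz": 0.04, "rx": 0, "ry": 0, "rz": 0, "gripper": 0},
    {"dx": -0.003, "dy": -0.03, "dz": 0.035, "rx": 0, "ry": 0, "rz": 0, "gripper": 0},
    {"dx": -0.003, "dy": -0.035, "dz": 0.03, "rx": 0, "ry": 0, "rz": 0, "gripper": 0},
    {"dx": -0.003, "dy": -0.045, "dz": 0.015, "rx": 0, "ry": 0, "rz": -5, "gripper": 0},
    {"dx": -0.003, "dy": -0.045, "dz": 0, "rx": 0, "ry": 0, "rz": -5, "gripper": 0},
    {"dx": -0.003, "dy": -0.045, "dz": 0, "rx": 0, "ry": 0, "rz": -5, "gripper": 0},
    {"dx": -0.003, "dy": -0.045, "dz": 0, "rx": 0, "ry": 0, "rz": -5, "gripper": 0},
    {"dx": -0.003, "dy": -0.045, "dz": 0, "rx": 0, "ry": 0, "rz": -3, "gripper": 0},
    {"dx": -0.003, "dy": -0.045, "dz": 0, "rx": 0, "ry": 0, "rz": 0, "gripper": 0},
    {"dx": -0.003, "dy": -0.045, "dz": 0, "rx": 0, "ry": 0, "rz": 0, "gripper": 0}
  ]
}}

```text
t: 9.75
eef_pos: [582.1, -373.8, 204.6]
tcp_rot: [-1.57, 0.001, -0.333]
ft_force: [0.8, 0.3, -2.2]
opening: 0.469
```

{"api": "jog_arm", "payload": {
  "series": [
    {"dx": -0.003, "dy": -0.04, "dz": 0, "rx": 0, "ry": 0, "rz": 0, "gripper": 0},
    {"dx": 0, "dy": -0.02, "dz": 0, "rx": 0, "ry": 0, "rz": 0, "gripper": 0},
    {"dx": 0, "dy": 0, "dz": 0, "rx": 0, "ry": 0, "rz": 0, "gripper": 0},
    {"dx": 0, "dy": 0, "dz": 0, "rx": 0, "ry": 0, "rz": 0, "gripper": 0},
    {"dx": 0, "dy": 0, "dz": 0, "rx": 0, "ry": 0, "rz": 0, "gripper": 0}
  ]
}}

```text
t: 10.25
eef_pos: [579.8, -430.9, 204.9]
tcp_rot: [-1.57, 0.001, -0.332]
ft_force: [0.1, -0.4, -1.9]
opening: 0.471
```

Run:
```python
from h import *
s,_=snap('wrist','w5'); print(s['t'],s['eef_pos'],s['tcp_rot'],s['opening']); np.save('s5.npy',s,allow_pickle=True)
```

```text
10.25 [ 579.81324971 -430.94939415  204.92990101] [-1.57028899e+00  6.32575225e-04 -3.31586264e-01] 0.4714310442156001
```

View pics/w5.png

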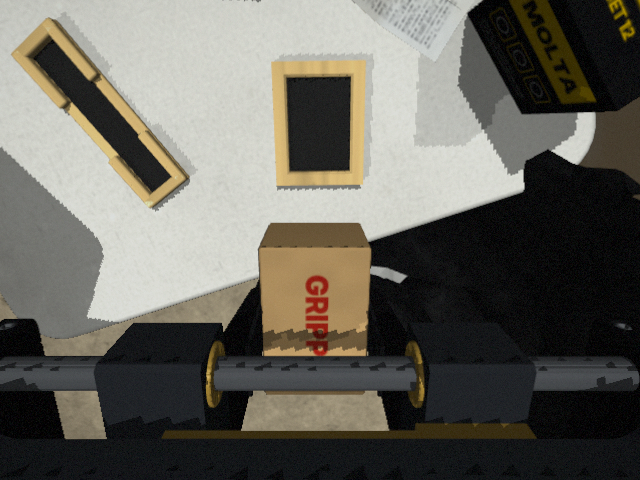

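Run:
```python
from h import *
crop('w5',262,50,120,150,4,'f1');crop('w5',5,10,190,200,3,'f2')
```

```text
(no output)
```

View pics/f1.png

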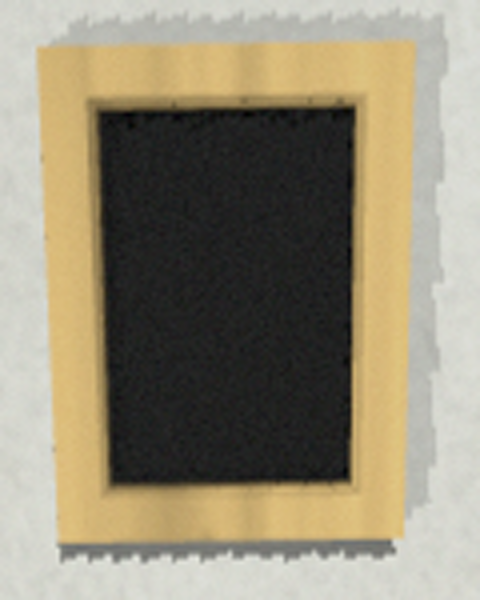

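View pics/f2.png

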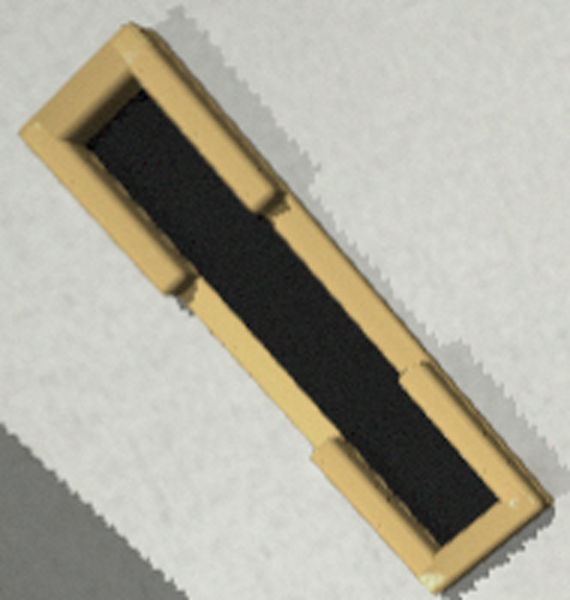

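Run:
```python
from h import *
s=ld('s5.npy')
R('nest',s,[(37,45),(414,40),(403,538),(57,542)],13,(262,50),4)
R('recess',s,[(87,97),(368,95),(360,490),(103,494)],13,(262,50),4)
R('narrow',s,[(130,25),(20,130),(432,593),(550,503)],13,(5,10),3)
p=plane('wrist',[(259.5,247.5),(370.5,248)],219.8,s).mean(0); y=s['tcp_rot'][2]
d=p-s['eef_pos'][:2]; print(d@[np.cos(y),np.sin(y)], d@[-np.sin(y),np.cos(y)])
p=plane('wrist',[(259.5,247.5),(370.5,248)],219.8,s);print(np.hypot(*(p[1]-p[0])), np.degrees(np.arctan2(*(p[1]-p[0])[::-1])),np.degrees(y))
```

```text
nest [ 608.9 -357.3] [ 79. 104.  79. 104.] [161.7  71.8 161.7  71.6]
recess [ 609.3 -357.1] [59. 83. 58. 83.] [161.4  71.5 161.9  72.1]
narrow [ 433.4 -291.1] [ 44. 162.  48. 163.] [ 16.9 107.6  16.3 109. ]
0.27601741389188406 35.49338859448391
43.79387447997988 -19.271758109617554 -18.998493458900025
```

{"api": "jog_arm", "payload": {
  "series": [
    {"dx": 0.015, "dy": 0.037, "dz": 0, "rx": 0, "ry": 0, "rz": 0.7, "gripper": 0},
    {"dx": 0.014, "dy": 0.0365, "dz": -0.02, "rx": 0, "ry": 0, "rz": 0, "gripper": 0},
    {"dx": 0, "dy": 0, "dz": -0.04, "rx": 0, "ry": 0, "rz": 0, "gripper": 0},
    {"dx": 0, "dy": 0, "dz": -0.04, "rx": 0, "ry": 0, "rz": 0, "gripper": 0},
    {"dx": 0, "dy": 0, "dz": -0.03, "rx": 0, "ry": 0, "rz": 0, "gripper": 0},
    {"dx": 0, "dy": 0, "dz": -0.02, "rx": 0, "ry": 0, "rz": 0, "gripper": 0},
    {"dx": 0, "dy": 0, "dz": 0, "rx": 0, "ry": 0, "rz": 0, "gripper": 0},
    {"dx": 0, "dy": 0, "dz": 0, "rx": 0, "ry": 0, "rz": 0, "gripper": 0}
  ]
}}

```text
t: 11.1
eef_pos: [609.2, -358.1, 56.0]
tcp_rot: [-1.571, -0.001, -0.319]
ft_force: [0.1, -0.1, -2.4]
opening: 0.471
```

Run:
```python
from h import *
s,_=snap('wrist','w6'); print(s['t'],s['eef_pos'],s['tcp_rot'],s['opening']); np.save('s6.npy',s,allow_pickle=True)
```

```text
11.1 [ 609.17367002 -358.14037989   55.95340323] [-1.57090746e+00 -5.60677001e-04 -3.19410733e-01] 0.4713703068053079
```

View pics/w6.png

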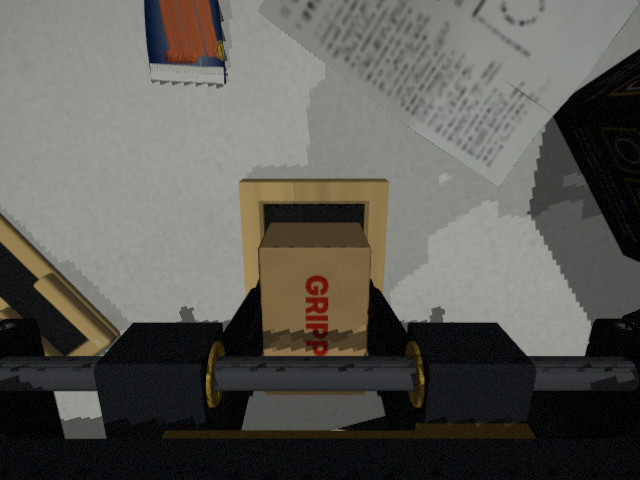

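{"api": "jog_arm", "payload": {
  "series": [
    {"dx": 0, "dy": 0, "dz": -0.012, "rx": 0, "ry": 0, "rz": 0, "gripper": 0},
    {"dx": 0, "dy": 0, "dz": -0.009, "rx": 0, "ry": 0, "rz": 0, "gripper": 0},
    {"dx": 0, "dy": 0, "dz": -0.004, "rx": 0, "ry": 0, "rz": 0, "gripper": 0},
    {"dx": 0, "dy": 0, "dz": 0, "rx": 0, "ry": 0, "rz": 0, "gripper": 0},
    {"dx": 0, "dy": 0, "dz": 0, "rx": 0, "ry": 0, "rz": 0, "gripper": 0}
  ]
}}

```text
t: 11.65
eef_pos: [608.6, -358.6, 30.1]
tcp_rot: [-1.571, 0.0, -0.32]
ft_force: [-0.3, 0.0, -1.2]
opening: 0.471
```

{"api": "jog_arm", "payload": {
  "series": [
    {"dx": 0, "dy": 0, "dz": 0, "rx": 0, "ry": 0, "rz": 0, "gripper": 1},
    {"dx": 0, "dy": 0, "dz": 0, "rx": 0, "ry": 0, "rz": 0, "gripper": 1},
    {"dx": 0, "dy": 0, "dz": 0, "rx": 0, "ry": 0, "rz": 0, "gripper": 1},
    {"dx": 0, "dy": 0, "dz": 0, "rx": 0, "ry": 0, "rz": 0, "gripper": 1},
    {"dx": 0, "dy": 0, "dz": 0.02, "rx": 0, "ry": 0, "rz": 0, "gripper": 1},
    {"dx": 0, "dy": 0, "dz": 0.04, "rx": 0, "ry": 0, "rz": 0, "gripper": 1},
    {"dx": 0, "dy": 0, "dz": 0.04, "rx": 0, "ry": 0, "rz": 0, "gripper": 1},
    {"dx": -0.005, "dy": 0.03, "dz": 0.035, "rx": 0, "ry": 0, "rz": 0, "gripper": 1},
    {"dx": -0.005, "dy": 0.035, "dz": 0.03, "rx": 0, "ry": 0, "rz": -3, "gripper": 1},
    {"dx": -0.005, "dy": 0.04, "dz": 0.015, "rx": 0, "ry": 0, "rz": -3, "gripper": 1},
    {"dx": -0.005, "dy": 0.04, "dz": 0, "rx": 0, "ry": 0, "rz": 0, "gripper": 1},
    {"dx": 0, "dy": 0, "dz": 0, "rx": 0, "ry": 0, "rz": 0, "gripper": 1}
  ]
}}

```text
t: 12.85
eef_pos: [588.2, -209.6, 211.4]
tcp_rot: [-1.57, -0.001, -0.422]
ft_force: [0.6, -0.6, -0.3]
opening: 1.003
```

{"api": "jog_arm", "payload": {
  "series": [
    {"dx": 0, "dy": 0, "dz": 0, "rx": 0, "ry": 0, "rz": 0, "gripper": 1},
    {"dx": 0, "dy": 0, "dz": 0, "rx": 0, "ry": 0, "rz": 0, "gripper": 1}
  ]
}}

```text
t: 13.05
eef_pos: [588.8, -214.3, 210.0]
tcp_rot: [-1.571, -0.0, -0.425]
ft_force: [0.7, 0.5, -0.3]
opening: 1.0
```

Run:
```python
from h import *
s,_=snap('wrist','w7'); print(s['t'],s['eef_pos'],s['tcp_rot'],s['opening']); np.save('s7.npy',s,allow_pickle=True)
snap('scene','scene7');crop('scene7',400,240,200,150,4,'g7')
```

```text
13.05 [ 588.82857606 -214.32037641  210.03596302] [-1.57092210e+00 -2.29401517e-04 -4.25269925e-01] 0.9997499196776071
```

View pics/w7.png

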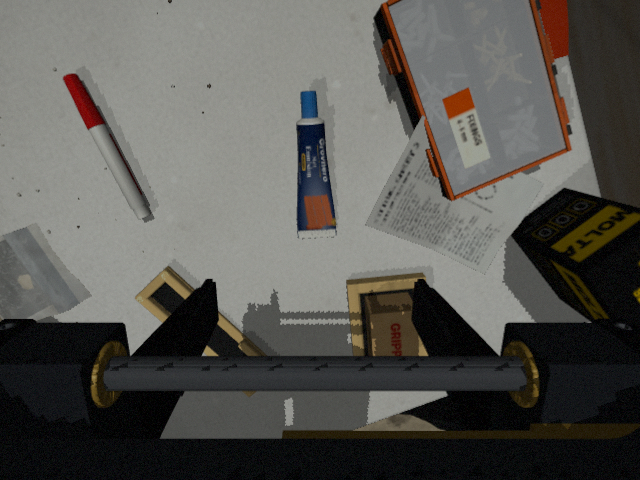

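View pics/g7.png

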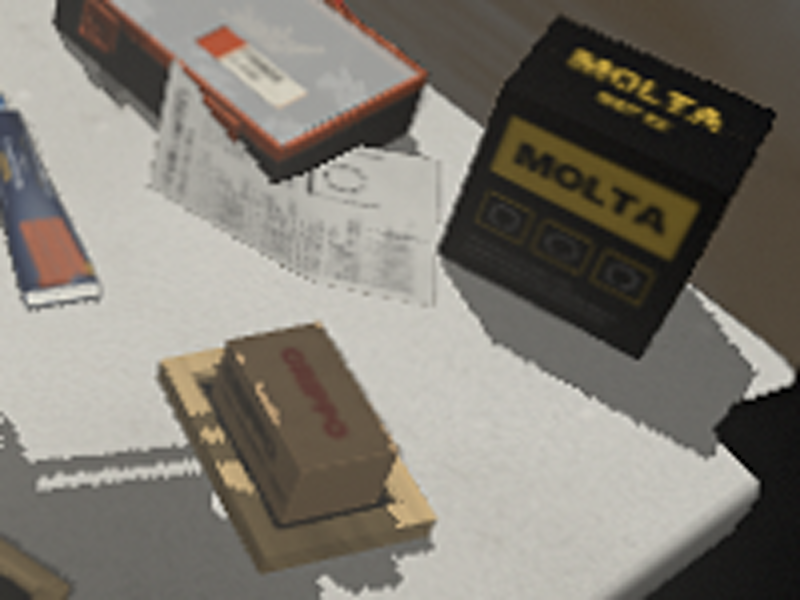

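Run:
```python
from h import *
s=ld('s7.npy')
crop('w7',270,80,90,170,3.5,'g8')
for za,zb in [(13,13),(10,5),(8,2)]:
    a=plane('wrist',[(308,91)],za,s)[0];b=plane('wrist',[(317,237.5)],zb,s)[0];d=a-b
    print(a,b,(a+b)/2,np.hypot(*d),np.degrees(np.arctan2(d[1],d[0])))
R('endw',s,[(298,238),(336,236)],5); R('mid',s,[(297,170),(331,170)],10);R('shoulder',s,[(297,122),(324,121)],13);R('marker',s,[(70,75),(146,218)],8)
```

```text
[ 628.16019005 -114.28359528] [ 580.81460928 -238.22619212] [ 604.48739966 -176.2548937 ] 132.6776971850596 69.0933412755121
[ 628.19974258 -114.08368651] [ 579.85587947 -240.47900332] [ 604.02781102 -177.28134491] 135.3251832060508 69.06907501807768
[ 628.22611093 -113.950414  ] [ 579.49635578 -241.32380751] [ 603.86123336 -177.63711076] 136.37657573851536 69.06444626251199
endw [ 580.1 -240. ] [38. 38.] [158.8 158.8]
mid [ 604.8 -178.4] [31. 31.] [155.6 155.6]
shoulder [ 619.7 -138.1] [24. 24.] [157.7 157.7]
marker [442.  -85.5] [136. 136.] [86.7 86.7]
```

View pics/g8.png

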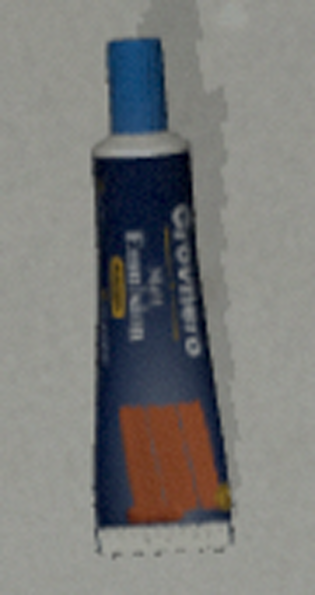

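{"api": "jog_arm", "payload": {
  "series": [
    {"dx": 0.0152, "dy": 0.037, "dz": 0, "rx": 0, "ry": 0, "rz": 3.4, "gripper": 0.7},
    {"dx": 0, "dy": 0, "dz": -0.03, "rx": 0, "ry": 0, "rz": 0, "gripper": 0.7},
    {"dx": 0, "dy": 0, "dz": -0.04, "rx": 0, "ry": 0, "rz": 0, "gripper": 0.7},
    {"dx": 0, "dy": 0, "dz": -0.04, "rx": 0, "ry": 0, "rz": 0, "gripper": 0.7},
    {"dx": 0, "dy": 0, "dz": -0.03, "rx": 0, "ry": 0, "rz": 0, "gripper": 0.7},
    {"dx": 0, "dy": 0, "dz": -0.03, "rx": 0, "ry": 0, "rz": 0, "gripper": 0.7},
    {"dx": 0, "dy": 0, "dz": 0, "rx": 0, "ry": 0, "rz": 0, "gripper": 0.7},
    {"dx": 0, "dy": 0, "dz": 0, "rx": 0, "ry": 0, "rz": 0, "gripper": 0.7}
  ]
}}

```text
t: 13.95
eef_pos: [604.0, -177.3, 40.2]
tcp_rot: [-1.571, 0.001, -0.366]
ft_force: [-0.3, 0.2, 0.5]
opening: 0.698
```

Run:
```python
from h import *
s,_=snap('wrist','w8'); print(s['t'],s['eef_pos'],s['tcp_rot'],s['opening']); np.save('s8.npy',s,allow_pickle=True)
```

```text
13.95 [ 603.96217131 -177.26413921   40.23112728] [-1.57080775e+00  6.80786645e-04 -3.66352720e-01] 0.6978144737598598
```

View pics/w8.png

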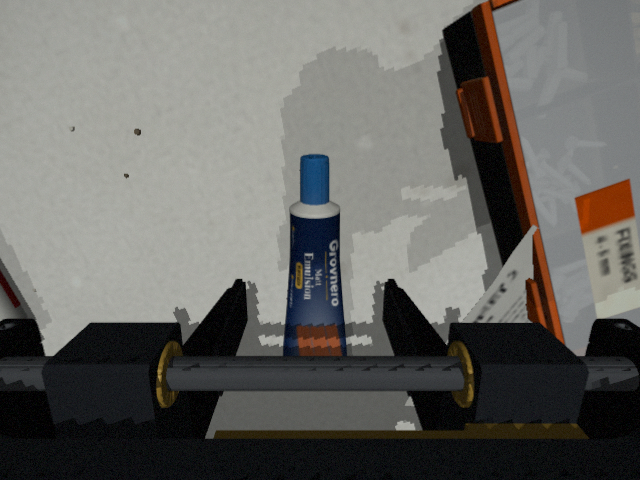

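Run:
```python
from h import *
s=ld('s7.npy')
o1,d1=ray('wrist',[(449,199)],s);o2,d2=ray('scene',[(469.5,278.5)])
d1=d1[0];d2=d2[0];A=np.c_[d1,-d2];t=np.linalg.lstsq(A,o2-o1,rcond=None)[0];print(o1+d1*t[0],o2+d2*t[1])
for h in (30,45): 
  p=plane('wrist',[(449,199),(382,12)],h,s); y=-.3664; q=p-[604,-177.3]; print(q@np.array([[np.cos(y),-np.sin(y)],[np.sin(y),np.cos(y)]]))
```

```text
[ 702.3704339  -245.81497251   40.68424017] [ 702.59224568 -245.96904239   40.78818144]
[[120.04259035 -31.08154214]
 [ 61.33230381 120.27187445]]
[[114.91017565 -27.77351742]
 [ 58.79835086 116.8811401 ]]
```

{"api": "jog_arm", "payload": {
  "series": [
    {"dx": 0, "dy": 0, "dz": -0.012, "rx": 0, "ry": 0, "rz": 0, "gripper": 0.7},
    {"dx": 0, "dy": 0, "dz": -0.01, "rx": 0, "ry": 0, "rz": 0, "gripper": 0.7},
    {"dx": 0, "dy": 0, "dz": -0.005, "rx": 0, "ry": 0, "rz": 0, "gripper": 0.7},
    {"dx": 0, "dy": 0, "dz": 0, "rx": 0, "ry": 0, "rz": 0, "gripper": 0.7},
    {"dx": 0, "dy": 0, "dz": 0, "rx": 0, "ry": 0, "rz": 0, "gripper": 0},
    {"dx": 0, "dy": 0, "dz": 0, "rx": 0, "ry": 0, "rz": 0, "gripper": 0},
    {"dx": 0, "dy": 0, "dz": 0, "rx": 0, "ry": 0, "rz": 0, "gripper": 0},
    {"dx": 0, "dy": 0, "dz": 0, "rx": 0, "ry": 0, "rz": 0, "gripper": 0},
    {"dx": 0, "dy": 0, "dz": 0, "rx": 0, "ry": 0, "rz": 0, "gripper": 0},
    {"dx": 0, "dy": 0, "dz": 0, "rx": 0, "ry": 0, "rz": 0, "gripper": 0}
  ]
}}

```text
t: 15.0
eef_pos: [603.9, -176.7, 13.3]
tcp_rot: [-1.571, -0.0, -0.366]
ft_force: [0.0, -0.3, 0.9]
opening: 0.303
```

{"api": "jog_arm", "payload": {
  "series": [
    {"dx": 0, "dy": 0, "dz": 0.02, "rx": 0, "ry": 0, "rz": 0, "gripper": 0},
    {"dx": 0, "dy": 0, "dz": 0.04, "rx": 0, "ry": 0, "rz": 0, "gripper": 0},
    {"dx": 0, "dy": 0, "dz": 0.04, "rx": 0, "ry": 0, "rz": 0, "gripper": 0},
    {"dx": 0, "dy": 0, "dz": 0.04, "rx": 0, "ry": 0, "rz": 0, "gripper": 0},
    {"dx": -0.011, "dy": 0.035, "dz": 0.03, "rx": 0, "ry": 0, "rz": 5, "gripper": 0},
    {"dx": -0.013, "dy": 0.042, "dz": 0.022, "rx": 0, "ry": 0, "rz": 6, "gripper": 0},
    {"dx": -0.013, "dy": 0.043, "dz": 0, "rx": 0, "ry": 0, "rz": 6.6, "gripper": 0},
    {"dx": -0.013, "dy": 0.043, "dz": 0, "rx": 0, "ry": 0, "rz": 6.6, "gripper": 0},
    {"dx": -0.013, "dy": 0.043, "dz": 0, "rx": 0, "ry": 0, "rz": 6.6, "gripper": 0},
    {"dx": -0.013, "dy": 0.043, "dz": 0, "rx": 0, "ry": 0, "rz": 6.6, "gripper": 0},
    {"dx": -0.013, "dy": 0.043, "dz": 0, "rx": 0, "ry": 0, "rz": 6.6, "gripper": 0},
    {"dx": -0.013, "dy": 0.043, "dz": 0, "rx": 0, "ry": 0, "rz": 6.6, "gripper": 0}
  ]
}}

```text
t: 16.2
eef_pos: [501.0, 159.9, 205.3]
tcp_rot: [-1.571, -0.0, 0.522]
ft_force: [0.4, -0.6, -0.9]
opening: 0.309
```

{"api": "jog_arm", "payload": {
  "series": [
    {"dx": -0.012, "dy": 0.041, "dz": 0, "rx": 0, "ry": 0, "rz": 0, "gripper": 0},
    {"dx": 0, "dy": 0, "dz": 0, "rx": 0, "ry": 0, "rz": 0, "gripper": 0},
    {"dx": 0, "dy": 0, "dz": 0, "rx": 0, "ry": 0, "rz": 0, "gripper": 0},
    {"dx": 0, "dy": 0, "dz": 0, "rx": 0, "ry": 0, "rz": 0, "gripper": 0}
  ]
}}

```text
t: 16.6
eef_pos: [490.1, 198.6, 205.1]
tcp_rot: [-1.571, -0.0, 0.517]
ft_force: [0.8, 0.5, -0.4]
opening: 0.306
```

Run:
```python
from h import *
s,_=snap('wrist','w9'); print(s['t'],s['eef_pos'],s['tcp_rot'],s['opening']); np.save('s9.npy',s,allow_pickle=True)
```

```text
16.6 [490.14286219 198.63131182 205.13053472] [-1.57097642e+00 -2.20538983e-05  5.16877422e-01] 0.3060300669222414
```

View pics/w9.png

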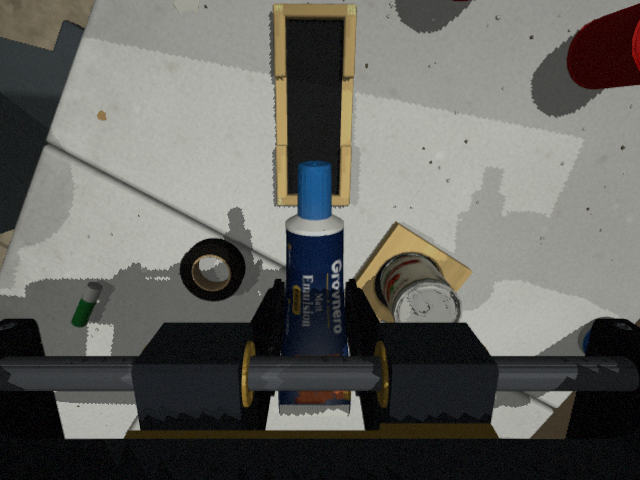

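Run:
```python
from h import *
s=ld('s9.npy')
crop('w9',262,0,110,220,3.5,'i1')
R('cradle',s,[(275,5),(356,5),(350,204.5),(278,205.5)],13)
y=s['tcp_rot'][2];B=np.array([[np.cos(y),-np.sin(y)],[np.sin(y),np.cos(y)]])
p=np.r_[plane('wrist',[(314,161)],203,s),plane('wrist',[(280,408),(350,408)],195,s)]-s['eef_pos'][:2]
print(p@B)
```

```text
cradle [445.6 276.6] [ 65. 163.  67. 164.] [ 29.6 119.5  30.4 118.8]
[[ -0.46619638  67.52964991]
 [-18.64843615 -62.73302992]
 [ 18.59004373 -62.72808564]]
```

View pics/i1.png

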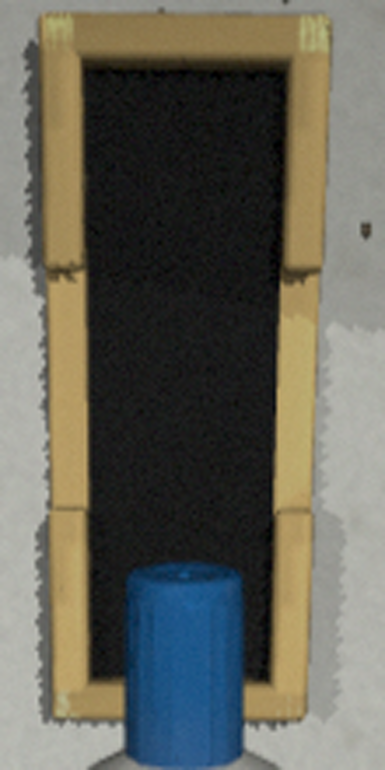

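{"api": "jog_arm", "payload": {
  "series": [
    {"dx": -0.022, "dy": 0.039, "dz": 0, "rx": 0, "ry": 0, "rz": 0, "gripper": 0},
    {"dx": -0.0223, "dy": 0.0394, "dz": 0, "rx": 0, "ry": 0, "rz": -0.2, "gripper": 0},
    {"dx": 0, "dy": 0, "dz": -0.03, "rx": 0, "ry": 0, "rz": 0, "gripper": 0},
    {"dx": 0, "dy": 0, "dz": -0.04, "rx": 0, "ry": 0, "rz": 0, "gripper": 0},
    {"dx": 0, "dy": 0, "dz": -0.04, "rx": 0, "ry": 0, "rz": 0, "gripper": 0},
    {"dx": 0, "dy": 0, "dz": -0.03, "rx": 0, "ry": 0, "rz": 0, "gripper": 0},
    {"dx": 0, "dy": 0, "dz": -0.01, "rx": 0, "ry": 0, "rz": 0, "gripper": 0},
    {"dx": 0, "dy": 0, "dz": 0, "rx": 0, "ry": 0, "rz": 0, "gripper": 0},
    {"dx": 0, "dy": 0, "dz": 0, "rx": 0, "ry": 0, "rz": 0, "gripper": 0}
  ]
}}

```text
t: 17.55
eef_pos: [446.4, 277.6, 56.2]
tcp_rot: [-1.571, -0.001, 0.513]
ft_force: [-0.3, 0.0, 0.3]
opening: 0.306
```

Run:
```python
from h import *
s,_=snap('wrist','w10'); print(s['t'],s['eef_pos'],s['tcp_rot'],s['opening']); np.save('s10.npy',s,allow_pickle=True)
snap('side','side10');crop('side10',260,240,160,120,5,'j1')
```

```text
17.55 [446.44857422 277.57874422  56.24570598] [-1.57093536e+00 -1.44011558e-03  5.13121634e-01] 0.30563194964807794
```

View pics/w10.png

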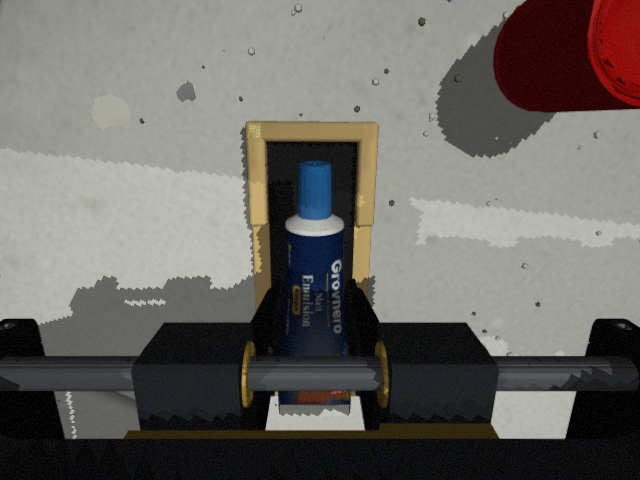

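View pics/j1.png

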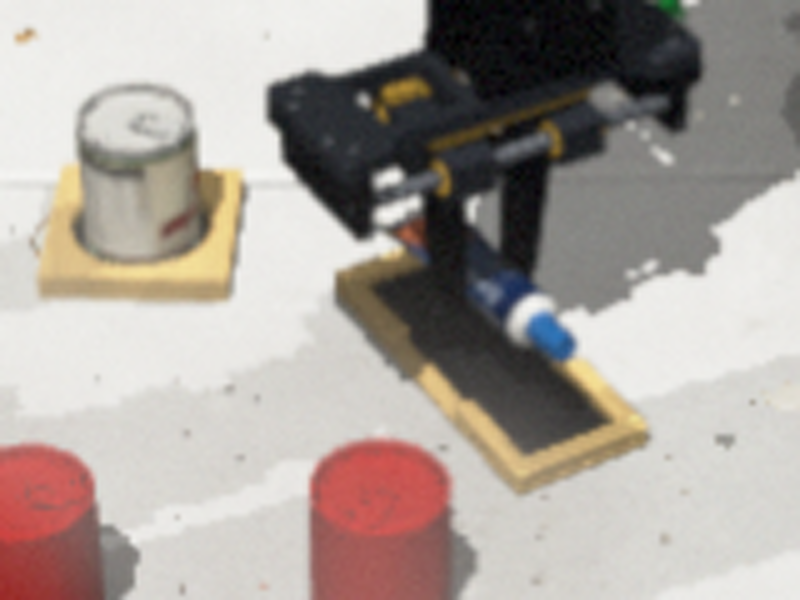

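Run:
```python
from h import *
s=ld('s10.npy')
y=s['tcp_rot'][2];B=np.array([[np.cos(y),-np.sin(y)],[np.sin(y),np.cos(y)]])
print((plane('wrist',[(313,122),(247,125),(379,123.5),(267,143),(357,143),(252,300),(371,300)],13,s)-s['eef_pos'][:2])@B)
print((plane('wrist',[(314,161)],54,s)-s['eef_pos'][:2])@B)
```

```text
[[ -0.97344942  82.65029934]
 [-34.18622762  81.20606826]
 [ 32.21196458  81.91996356]
 [-24.45060434  72.40849945]
 [ 21.46112303  72.40023116]
 [-36.37078854 -15.77480845]
 [ 32.4309717  -15.82216723]]
[[-0.46276472 67.51725584]]
```

{"api": "jog_arm", "payload": {
  "series": [
    {"dx": -0.001, "dy": -0.0005, "dz": -0.015, "rx": 0, "ry": 0, "rz": 0, "gripper": 0},
    {"dx": 0, "dy": 0, "dz": -0.013, "rx": 0, "ry": 0, "rz": 0, "gripper": 0},
    {"dx": 0, "dy": 0, "dz": -0.006, "rx": 0, "ry": 0, "rz": 0, "gripper": 0},
    {"dx": 0, "dy": 0, "dz": -0.002, "rx": 0, "ry": 0, "rz": 0, "gripper": 0},
    {"dx": 0, "dy": 0, "dz": 0, "rx": 0, "ry": 0, "rz": 0, "gripper": 0},
    {"dx": 0, "dy": 0, "dz": 0, "rx": 0, "ry": 0, "rz": 0, "gripper": 0}
  ]
}}

```text
t: 18.25
eef_pos: [444.7, 277.4, 19.5]
tcp_rot: [-1.571, -0.0, 0.514]
ft_force: [0.5, -0.2, -0.1]
opening: 0.309
```

{"api": "jog_arm", "payload": {
  "series": [
    {"dx": 0, "dy": 0, "dz": 0, "rx": 0, "ry": 0, "rz": 0, "gripper": 0.6},
    {"dx": 0, "dy": 0, "dz": 0, "rx": 0, "ry": 0, "rz": 0, "gripper": 0.6},
    {"dx": 0, "dy": 0, "dz": 0, "rx": 0, "ry": 0, "rz": 0, "gripper": 0.6},
    {"dx": 0, "dy": 0, "dz": 0, "rx": 0, "ry": 0, "rz": 0, "gripper": 0.6},
    {"dx": 0, "dy": 0, "dz": 0.02, "rx": 0, "ry": 0, "rz": 0, "gripper": 0.6},
    {"dx": 0, "dy": 0, "dz": 0.04, "rx": 0, "ry": 0, "rz": 0, "gripper": 0.6},
    {"dx": 0, "dy": 0, "dz": 0.04, "rx": 0, "ry": 0, "rz": 0, "gripper": 0.6},
    {"dx": 0, "dy": 0, "dz": 0.04, "rx": 0, "ry": 0, "rz": 0, "gripper": 0.6},
    {"dx": 0, "dy": -0.035, "dz": 0.03, "rx": 0, "ry": 0, "rz": -6, "gripper": 0.6},
    {"dx": 0, "dy": -0.045, "dz": 0.02, "rx": 0, "ry": 0, "rz": -6, "gripper": 0.6},
    {"dx": 0, "dy": -0.045, "dz": 0, "rx": 0, "ry": 0, "rz": -6, "gripper": 0.6},
    {"dx": 0, "dy": -0.045, "dz": 0, "rx": 0, "ry": 0, "rz": -6, "gripper": 0.6}
  ]
}}

```text
t: 19.45
eef_pos: [444.3, 105.9, 210.0]
tcp_rot: [-1.571, -0.002, 0.092]
ft_force: [1.0, -0.2, -0.1]
opening: 0.602
```

{"api": "jog_arm", "payload": {
  "series": [
    {"dx": 0, "dy": -0.045, "dz": 0, "rx": 0, "ry": 0, "rz": -6, "gripper": 0.6},
    {"dx": 0, "dy": -0.045, "dz": 0, "rx": 0, "ry": 0, "rz": -2.7, "gripper": 0.6},
    {"dx": 0, "dy": -0.045, "dz": 0, "rx": 0, "ry": 0, "rz": 0, "gripper": 0.6},
    {"dx": 0, "dy": -0.045, "dz": 0, "rx": 0, "ry": 0, "rz": 0, "gripper": 0.6},
    {"dx": 0, "dy": -0.045, "dz": 0, "rx": 0, "ry": 0, "rz": 0, "gripper": 0.6},
    {"dx": 0, "dy": 0, "dz": 0, "rx": 0, "ry": 0, "rz": 0, "gripper": 0.6},
    {"dx": 0, "dy": 0, "dz": 0, "rx": 0, "ry": 0, "rz": 0, "gripper": 0.6},
    {"dx": 0, "dy": 0, "dz": 0, "rx": 0, "ry": 0, "rz": 0, "gripper": 0.6}
  ]
}}

```text
t: 20.25
eef_pos: [444.4, -117.0, 209.1]
tcp_rot: [-1.571, 0.0, -0.056]
ft_force: [-0.6, -0.6, -0.2]
opening: 0.6
```

Run:
```python
from h import *
s,_=snap('wrist','w11'); print(s['t'],s['eef_pos'],s['tcp_rot'],s['opening']); np.save('s11.npy',s,allow_pickle=True)
snap('side','side11');crop('side11',260,240,160,120,5,'j2')
```

```text
20.25 [ 444.3925223  -116.96590747  209.1419359 ] [-1.57056455e+00  1.97387724e-04 -5.62180865e-02] 0.6001087453197498
```

View pics/w11.png

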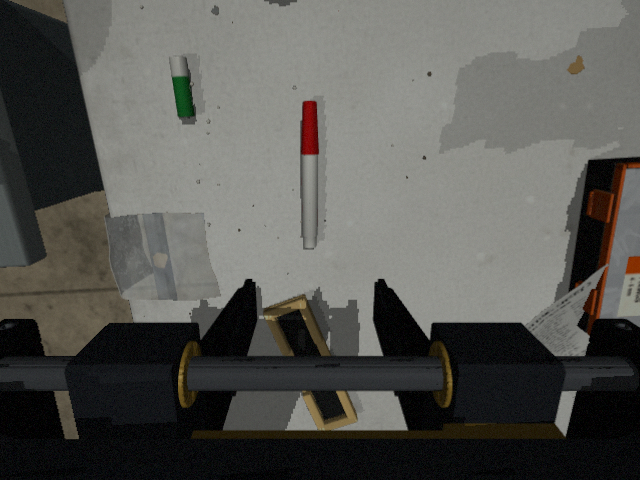

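View pics/j2.png

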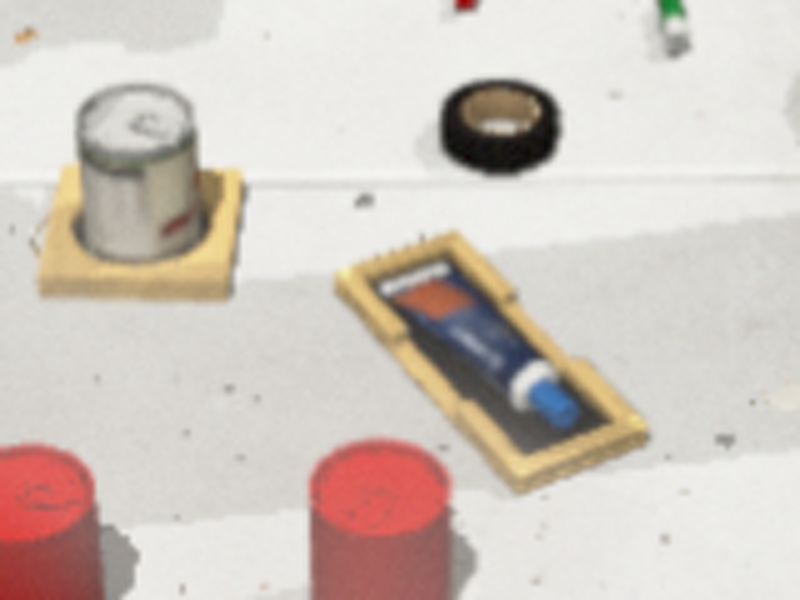

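Run:
```python
from h import *
s=ld('s11.npy')
crop('w11',280,90,60,170,4,'k1')
R('marker',s,[(309.5,101.5),(309.5,249)],8)
```

```text
marker [441.3 -86.3] [137. 137.] [86.5 86.5]
```

View pics/k1.png

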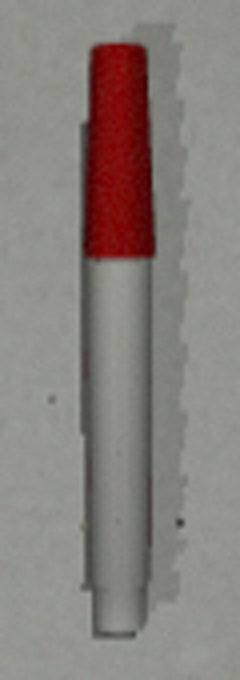

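{"api": "jog_arm", "payload": {
  "series": [
    {"dx": -0.003, "dy": 0.031, "dz": 0, "rx": 0, "ry": 0, "rz": -0.2, "gripper": 0.6},
    {"dx": 0, "dy": 0, "dz": -0.03, "rx": 0, "ry": 0, "rz": 0, "gripper": 0.6},
    {"dx": 0, "dy": 0, "dz": -0.04, "rx": 0, "ry": 0, "rz": 0, "gripper": 0.6},
    {"dx": 0, "dy": 0, "dz": -0.04, "rx": 0, "ry": 0, "rz": 0, "gripper": 0.6},
    {"dx": 0, "dy": 0, "dz": -0.03, "rx": 0, "ry": 0, "rz": 0, "gripper": 0.6},
    {"dx": 0, "dy": 0, "dz": -0.03, "rx": 0, "ry": 0, "rz": 0, "gripper": 0.6},
    {"dx": 0, "dy": 0, "dz": 0, "rx": 0, "ry": 0, "rz": 0, "gripper": 0.6},
    {"dx": 0, "dy": 0, "dz": 0, "rx": 0, "ry": 0, "rz": 0, "gripper": 0.6}
  ]
}}

```text
t: 21.15
eef_pos: [441.6, -86.0, 39.5]
tcp_rot: [-1.57, 0.001, -0.059]
ft_force: [0.2, -0.6, 0.3]
opening: 0.597
```

Run:
```python
from h import *
s,_=snap('wrist','w12'); print(s['t'],s['eef_pos'],s['tcp_rot'],s['opening']); np.save('s12.npy',s,allow_pickle=True)
```

```text
21.15 [441.63757219 -86.0273047   39.5095726 ] [-1.57049631e+00  9.01763506e-04 -5.88641734e-02] 0.5974579242123171
```

View pics/w12.png

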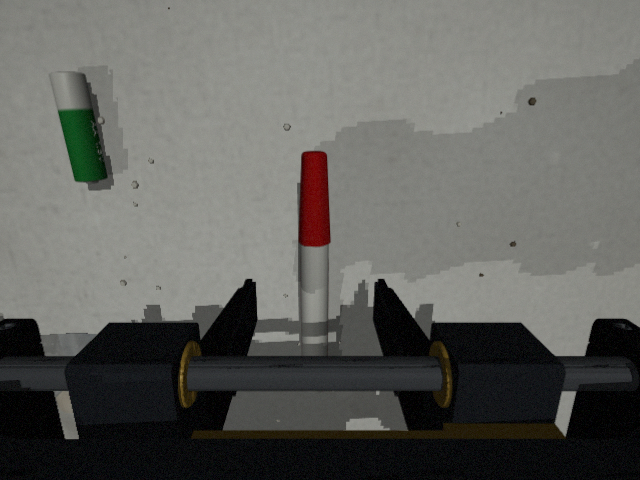

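{"api": "jog_arm", "payload": {
  "series": [
    {"dx": 0, "dy": 0, "dz": -0.012, "rx": 0, "ry": 0, "rz": 0, "gripper": 0.6},
    {"dx": 0, "dy": 0, "dz": -0.01, "rx": 0, "ry": 0, "rz": 0, "gripper": 0.6},
    {"dx": 0, "dy": 0, "dz": -0.005, "rx": 0, "ry": 0, "rz": 0, "gripper": 0.6},
    {"dx": 0, "dy": 0, "dz": 0, "rx": 0, "ry": 0, "rz": 0, "gripper": 0.6},
    {"dx": 0, "dy": 0, "dz": 0, "rx": 0, "ry": 0, "rz": 0, "gripper": 0},
    {"dx": 0, "dy": 0, "dz": 0, "rx": 0, "ry": 0, "rz": 0, "gripper": 0},
    {"dx": 0, "dy": 0, "dz": 0, "rx": 0, "ry": 0, "rz": 0, "gripper": 0},
    {"dx": 0, "dy": 0, "dz": 0, "rx": 0, "ry": 0, "rz": 0, "gripper": 0},
    {"dx": 0, "dy": 0, "dz": 0, "rx": 0, "ry": 0, "rz": 0, "gripper": 0},
    {"dx": 0, "dy": 0, "dz": 0, "rx": 0, "ry": 0, "rz": 0, "gripper": 0},
    {"dx": 0, "dy": 0, "dz": 0, "rx": 0, "ry": 0, "rz": 0, "gripper": 0}
  ]
}}

```text
t: 22.3
eef_pos: [441.6, -86.7, 12.2]
tcp_rot: [-1.571, -0.0, -0.06]
ft_force: [0.1, 0.3, 1.4]
opening: 0.155
```

{"api": "jog_arm", "payload": {
  "series": [
    {"dx": 0, "dy": 0, "dz": 0.02, "rx": 0, "ry": 0, "rz": 0, "gripper": 0},
    {"dx": 0, "dy": 0, "dz": 0.04, "rx": 0, "ry": 0, "rz": 0, "gripper": 0},
    {"dx": 0, "dy": 0, "dz": 0.04, "rx": 0, "ry": 0, "rz": 0, "gripper": 0},
    {"dx": 0, "dy": 0, "dz": 0.04, "rx": 0, "ry": 0, "rz": 0, "gripper": 0},
    {"dx": 0.002, "dy": -0.03, "dz": 0.03, "rx": 0, "ry": 0, "rz": 3, "gripper": 0},
    {"dx": 0.002, "dy": -0.04, "dz": 0.02, "rx": 0, "ry": 0, "rz": 3.2, "gripper": 0},
    {"dx": 0.002, "dy": -0.04, "dz": 0, "rx": 0, "ry": 0, "rz": 3, "gripper": 0},
    {"dx": 0.002, "dy": -0.04, "dz": 0, "rx": 0, "ry": 0, "rz": 3, "gripper": 0},
    {"dx": 0.002, "dy": -0.04, "dz": 0, "rx": 0, "ry": 0, "rz": 3, "gripper": 0},
    {"dx": 0.003, "dy": -0.04, "dz": 0, "rx": 0, "ry": 0, "rz": 3, "gripper": 0},
    {"dx": 0.003, "dy": -0.04, "dz": 0, "rx": 0, "ry": 0, "rz": 3, "gripper": 0},
    {"dx": 0.002, "dy": -0.019, "dz": 0, "rx": 0, "ry": 0, "rz": 0, "gripper": 0}
  ]
}}

```text
t: 23.5
eef_pos: [459.3, -378.6, 201.8]
tcp_rot: [-1.571, 0.0, 0.31]
ft_force: [0.6, 1.6, -0.6]
opening: 0.153
```

{"api": "jog_arm", "payload": {
  "series": [
    {"dx": 0, "dy": 0, "dz": 0, "rx": 0, "ry": 0, "rz": 0, "gripper": 0},
    {"dx": 0, "dy": 0, "dz": 0, "rx": 0, "ry": 0, "rz": 0, "gripper": 0},
    {"dx": 0, "dy": 0, "dz": 0, "rx": 0, "ry": 0, "rz": 0, "gripper": 0}
  ]
}}

```text
t: 23.8
eef_pos: [459.5, -374.6, 202.1]
tcp_rot: [-1.57, 0.0, 0.31]
ft_force: [-0.3, 0.0, 0.2]
opening: 0.159
```

Run:
```python
from h import *
s,_=snap('wrist','w13'); print(s['t'],s['eef_pos'],s['tcp_rot'],s['opening']); np.save('s13.npy',s,allow_pickle=True)
crop('w13',262,0,110,300,2.6,'l1')
```

```text
23.8 [ 459.46737439 -374.55761795  202.12267669] [-1.57013762e+00  1.34181984e-04  3.10416192e-01] 0.15884714177668066
```

View pics/w13.png

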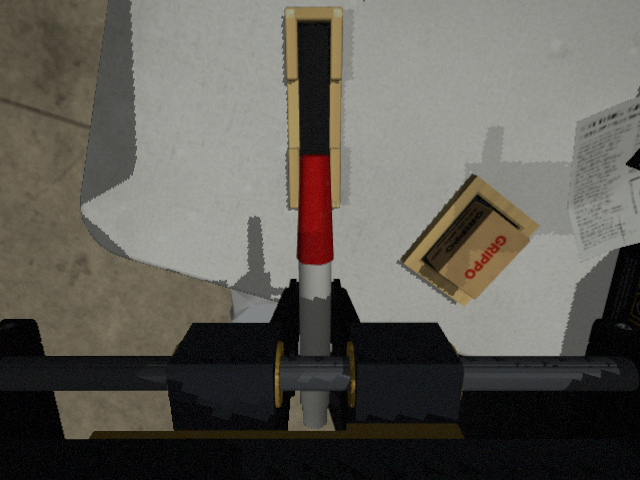

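View pics/l1.png

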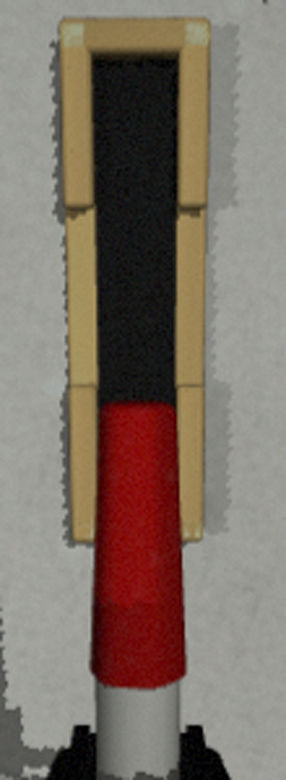

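Run:
```python
from h import *
s=ld('s13.npy')
R('cradle',s,[(60,20),(210,20),(203,540),(72,540)],13,(262,0),2.6)
y=s['tcp_rot'][2];B=np.array([[np.cos(y),-np.sin(y)],[np.sin(y),np.cos(y)]])
print(np.degrees(y),(plane('wrist',[(315,156.5),(314.7,262),(315,427)],202.1-4,s)-s['eef_pos'][:2])@B)
```

```text
cradle [ 432.  -291.1] [ 46. 163.  47. 163.] [ 17.8 108.1  17.8 108. ]
17.78553766845058 [[ 2.24954885e-02  6.91418444e+01]
 [-1.05526648e-01  2.23863635e+01]
 [ 4.43655266e-02 -6.94283320e+01]]
```

{"api": "jog_arm", "payload": {
  "series": [
    {"dx": -0.0135, "dy": 0.0418, "dz": 0, "rx": 0, "ry": 0, "rz": 0.2, "gripper": 0},
    {"dx": -0.0138, "dy": 0.0418, "dz": 0, "rx": 0, "ry": 0, "rz": 0, "gripper": 0},
    {"dx": 0, "dy": 0, "dz": -0.03, "rx": 0, "ry": 0, "rz": 0, "gripper": 0},
    {"dx": 0, "dy": 0, "dz": -0.04, "rx": 0, "ry": 0, "rz": 0, "gripper": 0},
    {"dx": 0, "dy": 0, "dz": -0.04, "rx": 0, "ry": 0, "rz": 0, "gripper": 0},
    {"dx": 0, "dy": 0, "dz": -0.03, "rx": 0, "ry": 0, "rz": 0, "gripper": 0},
    {"dx": 0, "dy": 0, "dz": -0.01, "rx": 0, "ry": 0, "rz": 0, "gripper": 0},
    {"dx": 0, "dy": 0, "dz": 0, "rx": 0, "ry": 0, "rz": 0, "gripper": 0},
    {"dx": 0, "dy": 0, "dz": 0, "rx": 0, "ry": 0, "rz": 0, "gripper": 0}
  ]
}}

```text
t: 24.75
eef_pos: [432.8, -292.2, 53.4]
tcp_rot: [-1.572, -0.001, 0.314]
ft_force: [0.0, -0.2, -0.5]
opening: 0.156
```

Run:
```python
from h import *
s,_=snap('wrist','w14'); print(s['t'],s['eef_pos'],s['tcp_rot'],s['opening']); np.save('s14.npy',s,allow_pickle=True)
```

```text
24.75 [ 432.79400642 -292.22034126   53.37493941] [-1.57202224e+00 -8.26816096e-04  3.13740684e-01] 0.15642194802539383
```

View pics/w14.png

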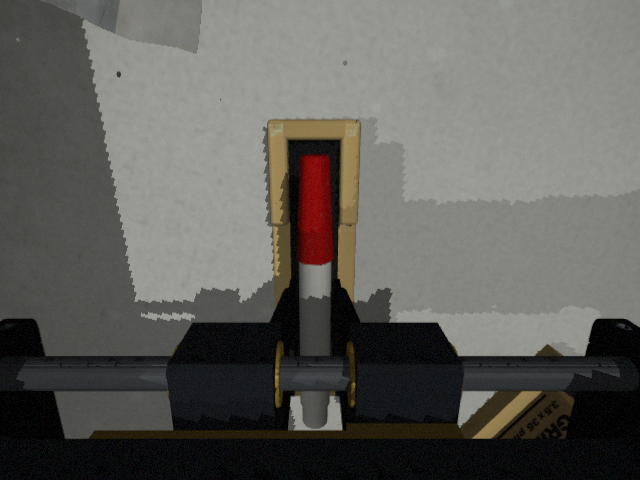

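{"api": "jog_arm", "payload": {
  "series": [
    {"dx": -0.0005, "dy": 0.001, "dz": -0.015, "rx": 0, "ry": 0, "rz": 0, "gripper": 0},
    {"dx": 0, "dy": 0, "dz": -0.013, "rx": 0, "ry": 0, "rz": 0, "gripper": 0},
    {"dx": 0, "dy": 0, "dz": -0.005, "rx": 0, "ry": 0, "rz": 0, "gripper": 0},
    {"dx": 0, "dy": 0, "dz": -0.002, "rx": 0, "ry": 0, "rz": 0, "gripper": 0},
    {"dx": 0, "dy": 0, "dz": 0, "rx": 0, "ry": 0, "rz": 0, "gripper": 0},
    {"dx": 0, "dy": 0, "dz": 0, "rx": 0, "ry": 0, "rz": 0, "gripper": 0}
  ]
}}

```text
t: 25.4
eef_pos: [432.0, -291.3, 17.5]
tcp_rot: [-1.571, -0.0, 0.313]
ft_force: [0.4, -0.4, 0.7]
opening: 0.156
```

{"api": "jog_arm", "payload": {
  "series": [
    {"dx": 0, "dy": 0, "dz": 0, "rx": 0, "ry": 0, "rz": 0, "gripper": 0.5},
    {"dx": 0, "dy": 0, "dz": 0, "rx": 0, "ry": 0, "rz": 0, "gripper": 0.5},
    {"dx": 0, "dy": 0, "dz": 0, "rx": 0, "ry": 0, "rz": 0, "gripper": 0.5},
    {"dx": 0, "dy": 0, "dz": 0, "rx": 0, "ry": 0, "rz": 0, "gripper": 0.5},
    {"dx": 0, "dy": 0, "dz": 0.02, "rx": 0, "ry": 0, "rz": 0, "gripper": 0.5},
    {"dx": 0, "dy": 0, "dz": 0.04, "rx": 0, "ry": 0, "rz": 0, "gripper": 0.5},
    {"dx": 0, "dy": 0, "dz": 0.04, "rx": 0, "ry": 0, "rz": 0, "gripper": 0.5},
    {"dx": 0, "dy": 0, "dz": 0.04, "rx": 0, "ry": 0, "rz": 0, "gripper": 0.5},
    {"dx": 0, "dy": 0, "dz": 0.04, "rx": 0, "ry": 0, "rz": 0, "gripper": 0.5},
    {"dx": 0, "dy": 0, "dz": 0, "rx": 0, "ry": 0, "rz": 0, "gripper": 0.5},
    {"dx": 0, "dy": 0, "dz": 0, "rx": 0, "ry": 0, "rz": 0, "gripper": 0.5}
  ]
}}

```text
t: 26.5
eef_pos: [431.8, -291.1, 197.7]
tcp_rot: [-1.572, -0.001, 0.313]
ft_force: [-0.5, 0.2, -0.1]
opening: 0.503
```

Run:
```python
from h import *
s,_=snap('wrist','w15'); print(s['t'],s['eef_pos'],s['opening']); np.save('s15.npy',s,allow_pickle=True)
```

```text
26.5 [ 431.76764627 -291.10941512  197.65623235] 0.503107548416797
```

View pics/w15.png

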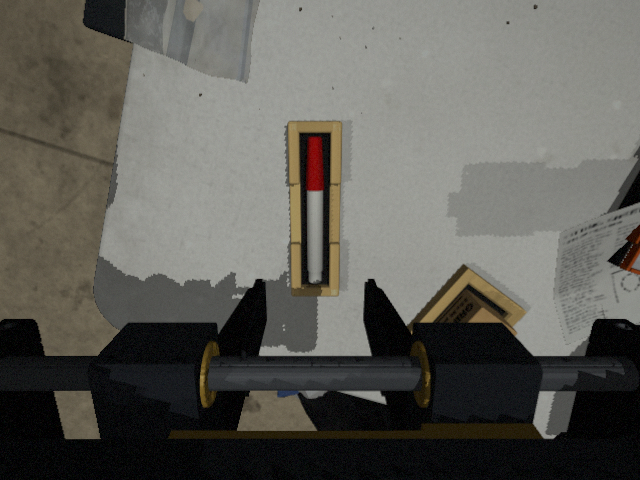

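The marker (316,138)–(315,283) lies inside the cradle. I'll check the tube and tin from close up.

{"api": "jog_arm", "payload": {
  "series": [
    {"dx": 0.003, "dy": 0.04, "dz": 0, "rx": 0, "ry": 0, "rz": 0, "gripper": 0.5},
    {"dx": 0.003, "dy": 0.045, "dz": 0, "rx": 0, "ry": 0, "rz": 0, "gripper": 0.5},
    {"dx": 0.003, "dy": 0.045, "dz": 0, "rx": 0, "ry": 0, "rz": 0, "gripper": 0.5},
    {"dx": 0.003, "dy": 0.045, "dz": 0, "rx": 0, "ry": 0, "rz": 0, "gripper": 0.5},
    {"dx": 0.003, "dy": 0.045, "dz": 0, "rx": 0, "ry": 0, "rz": 2, "gripper": 0.5},
    {"dx": 0.003, "dy": 0.045, "dz": 0, "rx": 0, "ry": 0, "rz": 2, "gripper": 0.5},
    {"dx": 0.003, "dy": 0.045, "dz": 0, "rx": 0, "ry": 0, "rz": 2, "gripper": 0.5},
    {"dx": 0.003, "dy": 0.045, "dz": 0, "rx": 0, "ry": 0, "rz": 2, "gripper": 0.5},
    {"dx": 0.003, "dy": 0.045, "dz": 0, "rx": 0, "ry": 0, "rz": 2, "gripper": 0.5},
    {"dx": 0.003, "dy": 0.045, "dz": 0, "rx": 0, "ry": 0, "rz": 1.6, "gripper": 0.5},
    {"dx": 0.01, "dy": 0.04, "dz": 0, "rx": 0, "ry": 0, "rz": 0, "gripper": 0.5},
    {"dx": 0.01, "dy": 0.02, "dz": 0, "rx": 0, "ry": 0, "rz": 0, "gripper": 0.5}
  ]
}}

```text
t: 27.75
eef_pos: [481.1, 216.6, 195.4]
tcp_rot: [-1.57, 0.003, 0.518]
ft_force: [0.6, -0.5, 0.5]
opening: 0.498
```

{"api": "jog_arm", "payload": {
  "series": [
    {"dx": 0, "dy": 0, "dz": 0, "rx": 0, "ry": 0, "rz": 0, "gripper": 0.5},
    {"dx": 0, "dy": 0, "dz": 0, "rx": 0, "ry": 0, "rz": 0, "gripper": 0.5},
    {"dx": 0, "dy": 0, "dz": 0, "rx": 0, "ry": 0, "rz": 0, "gripper": 0.5}
  ]
}}

```text
t: 28.05
eef_pos: [481.2, 213.0, 196.3]
tcp_rot: [-1.57, 0.002, 0.515]
ft_force: [-0.0, 0.1, 0.2]
opening: 0.502
```

Run:
```python
from h import *
s,_=snap('wrist','w16'); print(s['t'],s['eef_pos'],s['opening']); np.save('s16.npy',s,allow_pickle=True)
snap('scene','scene16'); snap('side','side16')
```

```text
28.05 [481.20457822 212.9750491  196.31625338] 0.5015708680896794
```

View pics/w16.png

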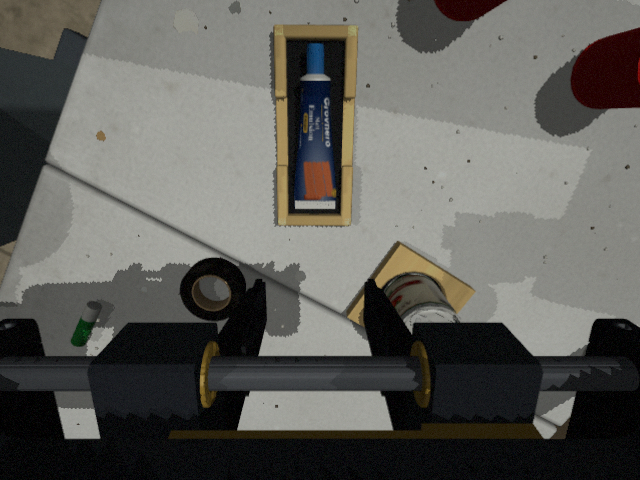

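View pics/scene16.png

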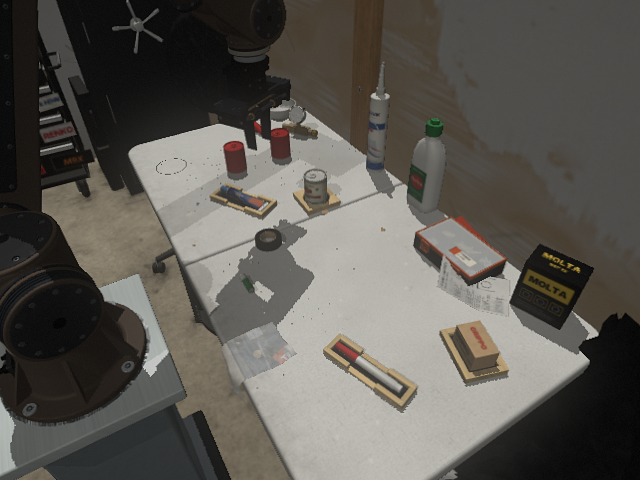

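View pics/side16.png

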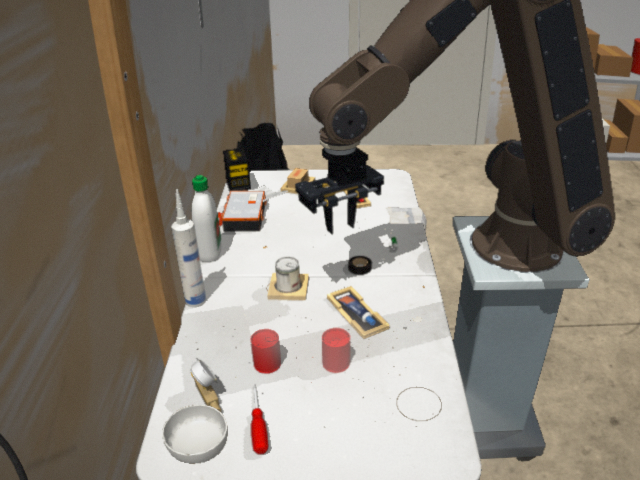

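All four items are in their recesses: the tube at (316,43)–(315,207) is clear of all four rims, and the tape has not moved. Handing in.

```bash
python3 -c "
from h import *
print(env.job_done())"
```

```text
the job is handed in; nothing more can be done
None
```

I put the nail tin, screw box, glue tube and marker into their own holders, in that order, and handed the job in. It took about 28 s of robot time, well under the 115 s limit.

- **Fit:** The last wrist, scene and side pictures show the tin upright in the round recess and the box down in its nest. The tube lies in the wide cradle and the marker in the narrow one, both with clearance all round.
- **Bystanders:** In the pictures the tape roll and the red tins stand where they were, and the gripper was empty and clear of everything at hand-in.
- **Forces:** Measured forces at the end of each move stayed at or below about 3 N.
- **Disagreements:** The scene and side cameras differed by up to about 7 mm in y, so I used closer wrist-camera measurements for every grasp and placing. Those agreed with the given sizes to within a few mm.
- **Not checked:** I judged that each piece lies flat from the pictures and release heights. The cameras give no depth, so I did not measure it.

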